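# Set up a carving blank under the bench lamp

### The arm

A 6-joint arm with a two-finger parallel gripper is mounted at the origin on the work surface. World frame = base frame: x ahead of the robot, y to its left, z up, the work surface at z = 0. Lengths are in m, angles in degrees, forces in N, time in s.
With the tool pointing down it reaches from about 0.4 to 0.825 m from the base axis. Payload 7 kg.
Tool frame: the origin (TCP) lies at the very end of the fingers, on their centre line; the grasp point (between the pads) lies 19 mm behind it (grasp_offset is the x of the grasp point in the tool frame, in m); x points along the fingers, y is the direction in which the jaws open and shut, and the axes are right-handed (so a half turn about x gives the same grasp; the last joint's range is limited). The gripper opens to 88 mm and grips with 3 to 60 N. Pads are 19 mm wide; open, the fingers measure 130 mm over their backs; the gripper's body (78 mm by 193 mm) begins 47 mm behind the grasp point.
Start: joints at [-60.556, 20.546, 0.682, 0, -70.136, -16.507], TCP at [0.151, -0.658, 0.227] pointing down, gripper open.
Joint ranges: [-176.03, 176.03], [-82.01, 121.73], [-58.28, 71.71], [-173.87, 95.51], [-174.79, -0.11], [-173.66, 173.66]. Speed limits (degrees/s): [136.94, 136.94, 172.46, 180, 180, 180].

### API

Orientations are given as [roll, pitch, yaw] about the fixed x, y, z axes, in that order (R = Rz(yaw) Ry(pitch) Rx(roll)).
In Python, from plant import get_obs, snapshot, close_job, grasp_offset gives the robot as it stands.
- The arm moves only by the tool carry_out, never from a script. Its argument "series" is a list that holds one entry, the list of rows, each a list of 6 numbers: the shift along the tool's x, y, z in mm, then the turn, a rotation vector about the tool's x, y, z in degrees. A call has 1 to 10 rows; each row is the pose to reach, as a shift and turn from the pose commanded when the call began, along the tool's axes at that moment; what a row does not reach only later rows make up. A row lasts 1/8 s, in which the tool goes at most 62.5 mm and 10.7 degrees, less where a joint would pass 70% of its speed; a pose out of reach is approached as far as the arm can. A call with a gripper value outside its range is refused whole. "hand" is the gripper's target within -1 to 1 (shut at 1, half-way at 0, fully open at -1), set as the call begins (left out, the last holds). The fingers move at their own pace and stop on an object; the grip force is fixed at half the most. Time passes only in rows, so rows that repeat a pose let the fingers close. It gives the time, the measured TCP pose, the force and the opening at its end, in the units of the state.
- get_obs(): the state, without advancing time (a new reading comes with each control period).
- snapshot(name): name is "scene" or "top" or "wrist"; returns a dict with "color" (420x560x3 uint8, red, green, blue), "fx", "fy", "cx", "cy" (pixels), "eye" and "attitude" of the camera in the world. Camera axes: x right, y down, z forward; pixel columns grow to the right and rows downward; lengths in m; the calibration is good to about 2 mm. A picture is of the moment at which its call begins. There is no depth.
- close_job(): hands the job in, once; it reports no verdict.
The state is a dict: "clock": time; "joint_pos": joint angles; "qvel": joint speeds; "tau": joint torques, N m; "tool_pos": TCP position; "orientation": TCP orientation; "force": force on the tool from outside, world axes, zero at the start; "moment": the same for the moment, N m; "opening": finger opening in m.
Only numpy, scipy, OpenCV 4.12 (cv2) and the standard library are available. Lean on these libraries where they do the work, as an engineer would, in place of code of your own. Each camera call takes 0.05 s, during which the arm holds its last target.

### The job

Get the bench ready for carving: swing the lamp's arm round until its head is completely clear of the carving board, then take the oblong blank from the sloping rest and lay it flat on the board, drawn-on face up, snug against both far stops and the end stop. With the blank released there, swing the lamp back so that its head is centred over the blank, and leave the other tools on the bench where they are.

Things in the scene. Friction and masses are not known exactly. Their poses are not given: they have to be found in the camera images.
- board: Fixed pale plywood carving board, 200 (x) x 240 (y) x 20 mm thick; origin at the centre of its underside, x towards its far edge. On its top stand three dark wooden stops, all 16 mm high: two far stops, each 20 (x) x 22 (y) mm, centred at x = +85, y = -40 and y = +70 mm (near faces at x = +75 mm, 88 mm free between them), and one end stop 50 (x) x 20 (y) mm centred at x = +45, y = +100 mm (inner face at y = +90 mm).
- seat (a point): Point of the board where the blank's centre lies when the blank is flat on the board and touches both far stops and the end stop: x = +50, y = +15, z = +34 mm in the board's frame, axes as the board's. The blank's length then runs along y.
- blank_center (a point): Centre of the loose blank of pale wood, 50 (x) x 150 (y) x 28 (z) mm, 100 to 200 g, with a leaf outline drawn on its top (+z) face. It starts lying on the sloping rest, tilted 30 degrees about its length: its z axis is square to the slope and leans towards the robot's side, its x axis points up the slope. End for end it is the same.
- rest: Fixed wooden sloping rest, base 110 (x) x 140 (y) mm; origin at the centre of its underside, x away from its low front edge. Two cheeks, each 18 mm wide and centred at y = -57 and +57 mm, carry the blank on a slope that rises at 30 degrees towards +x, with a 12 mm high lip at the low end of each cheek. Between the cheeks (96 mm) it is open down to the 14 mm high base; on the slope the blank's centre is about 107 mm above the table.
- lamp: Fixed foot and post of the bench lamp, dark steel, flange 80 mm across, post 22 mm thick, 205 mm high with the arm's hub; origin at the foot on the post's axis, which is the arm's vertical hinge axis. At arm joint 0 the arm points along this body's x axis.
- lamp_arm (a joint): Angle of the lamp's arm, rad, anticlockwise seen from above, stops at -0.35 and 2.2. Near 0 the head is above the board at the blank's place; larger values swing it across the board's near right part and clear of the board on the robot's right (from about 1.0 to 1.35 on, depending on how the lamp stands). Stays where it is left; about 1 N at the knob moves it.
- lamp_knob (a point): Middle of the upright black round knob (24 mm diameter, 55 mm high) on top of the lamp's head, exactly above the head's centre, 210 mm from the hinge axis, 227 mm above the table. The head is a black disc 110 mm across from 170 to 200 mm above the table; the arm is a flat bar at 184 to 196 mm.
- gouge_a: Bystander, to be left where it is: wooden-handled gouge lying near the robot, 235 mm long, 24 mm thick; origin under its ferrule, blade along +x.
- gouge_b: Bystander, to be left where it is: second, wider gouge, lying on the robot's right, 260 mm long, 24 mm thick; origin under its ferrule, blade along +x.
- disc: Bystander, to be left where it is: round wooden blank, 110 mm diameter, 30 mm high; origin at the centre of its underside.
- stone: Bystander, to be left where it is: grey sharpening stone on a dark wooden base, 170 (x) x 70 (y) x 32 mm; origin at the centre of its underside.
- mallet: Bystander, to be left where it is: turned dark wooden carver's mallet standing on its head, 84 mm across, 205 mm high; origin at the centre of its underside.
- jar: Bystander, to be left where it is: amber glass jar with a steel cap, 70 mm across, 90 mm high; origin at the centre of its underside.
- block: Bystander, to be left where it is: rectangular block of pale wood, 90 (x) x 60 (y) x 50 mm; origin at the centre of its underside.
- blank: The same loose blank; origin at the centre of its underside (14 mm below its centre along its own z axis).
There are look-alikes about, which are no part of the job. Leave any blue look-alike of the blank alone.

How it is judged:
By the outcome, as a careful person would: the job done as asked, in the order asked, and still so for the second after the job is handed in, with the robot touching nothing.
It also fails if it takes over 72 s, if anything falls off the work surface, if the arm or the gripper's body presses on something with over 40 N, if the wrist force passes 120 N, or if a joint passes its speed limit or range.

## Working session

There is one attempt and no reset: what is moved stays moved. The work goes in short steps, Python scripts to look and compute and a tool call to move; the robot and the scene stay as the last step left them, time stands still between calls to the robot, and variables do not carry over. Pictures are saved under pics/ and viewed, and the job is handed in when it is done.

Besides the shell and the picture viewer there is one more tool, called after "Call:" as a command line: name --argument value ..., lists and objects as JSON in quotes. carry_out: Moves the arm, as the interface text tells. Its arguments: {"type":"object","properties":{"series":{"type":"array","items":{"type":"array","items":{"type":"array","items":{"type":"number"}}}},"hand":{"type":"number"}},"required":["series"]}

```bash
ls; mkdir -p pics; python3 - <<'E'
from plant import get_obs, snapshot, grasp_offset
import cv2,numpy as np
print(get_obs(),grasp_offset)
for n in ["scene","top","wrist"]:
    s=snapshot(n); cv2.imwrite(f"pics/{n}0.png",s["color"][:,:,::-1])
    np.savez(f"pics/{n}0.npz",**s)
    print(n,{k:v for k,v in s.items() if k!="color"})
E
```

```text
pics
{'clock': 0.0, 'joint_pos': array([-6.05548292e+01,  2.05914491e+01,  6.34901978e-01, -2.05500524e-02,
       -7.01345368e+01, -1.65067392e+01]), 'qvel': array([-0.06939035,  0.09209932, -0.08080621,  0.08755553,  0.0281439 ,
       -0.03507945]), 'tau': array([ 8.24567924e-04, -5.82715130e+01,  2.93059623e+01,  6.99720874e+00,
        6.83120350e-03, -2.33952396e-04]), 'tool_pos': array([ 0.15100843, -0.65740621,  0.22562973]), 'orientation': array([ 94.53362265,  89.90688931, 107.46505573]), 'force': array([ 0.74523249, -0.09873657, -0.49124112]), 'moment': array([-0.00171302,  0.03193031,  0.0561744 ]), 'opening': 0.08749413305172449} -0.0188
scene {'fx': 545.6310883793327, 'fy': 545.6310883793327, 'cx': 280.99294953820436, 'cy': 209.55429106561928, 'eye': array([ 1.18461861, -0.62710523,  1.34363433]), 'attitude': array([-142.71125085,    0.67637553,   42.73604463])}
top {'fx': 394.7778608950081, 'fy': 394.7778608950081, 'cx': 277.6406118064443, 'cy': 209.7576563621559, 'eye': array([0.37168235, 0.05225921, 1.21423815]), 'attitude': array([-171.51328945,   -0.34866113,  -88.80236228])}
wrist {'fx': 324.6832208017493, 'fy': 324.6832208017493, 'cx': 274.388837447868, 'cy': 208.05938142359435, 'eye': array([ 0.08287088, -0.6726649 ,  0.38374075]), 'attitude': array([ 1.64916218e+02, -1.02388396e-01,  1.02901150e+02])}
```

View pics/scene0.png

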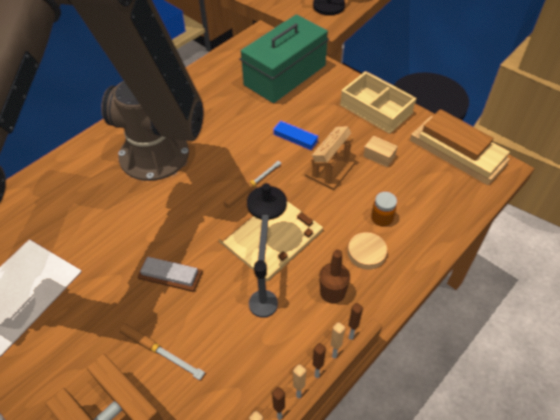

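View pics/top0.png

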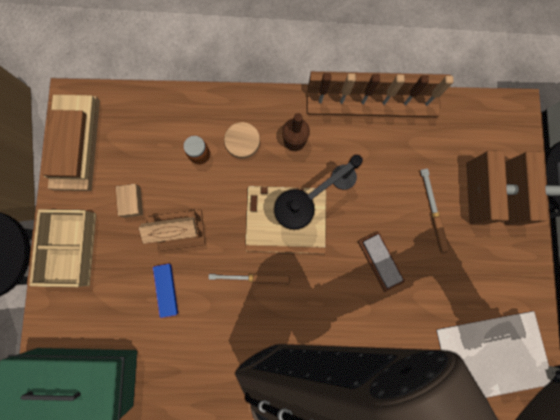

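View pics/wrist0.png

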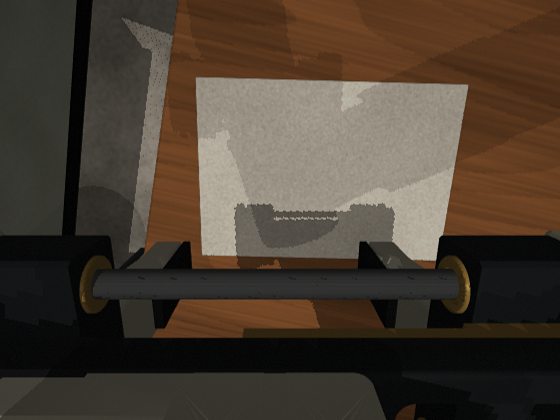

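```bash
cat > h.py <<'E'
import numpy as np,cv2
from scipy.spatial.transform import Rotation as Rn
def load(n):
    return dict(np.load(f"pics/{n}.npz"))
def snap(n,name):
    from plant import snapshot
    s=snapshot(n); np.savez(f"pics/{name}.npz",**s); cv2.imwrite(f"pics/{name}.png",s["color"][:,:,::-1]); return s
def RM(s): return Rn.from_euler('xyz',s["attitude"],degrees=True).as_matrix()
def ray(s,u,v):
    d=RM(s)@np.array([(u-s["cx"])/s["fx"],(v-s["cy"])/s["fy"],1]); return s["eye"],d
def onz(s,u,v,z):
    e,d=ray(s,u,v); return e+d*(z-e[2])/d[2]
def proj(s,p):
    c=RM(s).T@(np.asarray(p)-s["eye"]); return np.array([s["fx"]*c[0]/c[2]+s["cx"],s["fy"]*c[1]/c[2]+s["cy"]])
def tri(rs):
    A=np.zeros((3,3));b=np.zeros(3)
    for e,d in rs:
        d=d/np.linalg.norm(d);P=np.eye(3)-np.outer(d,d);A+=P;b+=P@e
    x=np.linalg.solve(A,b)
    return x,[np.linalg.norm((np.eye(3)-np.outer(d,d)/(d@d))@(x-e)) for e,d in rs]
def crop(s,u0,v0,w,h,k,name):
    im=s["color"][v0:v0+h,u0:u0+w,::-1]
    im=cv2.resize(im,None,fx=k,fy=k,interpolation=cv2.INTER_CUBIC)
    for i in range(0,w,10): cv2.line(im,(i*k,0),(i*k,6 if (u0+i)%50 else 14),(0,255,255),1)
    for i in range(0,h,10): cv2.line(im,(0,i*k),(6 if (v0+i)%50 else 14,i*k),(0,255,255),1)
    cv2.imwrite(f"pics/{name}.png",im)
E
python3 - <<'E'
from h import *
t=load("top0");s=load("scene0")
crop(t,120,140,130,100,6,"c_t1");crop(t,230,140,140,100,5,"c_t2")
crop(s,210,170,130,150,4,"c_s1");crop(s,270,100,140,110,5,"c_s2")
E
```

```text
(no output)
```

View pics/c_t1.png

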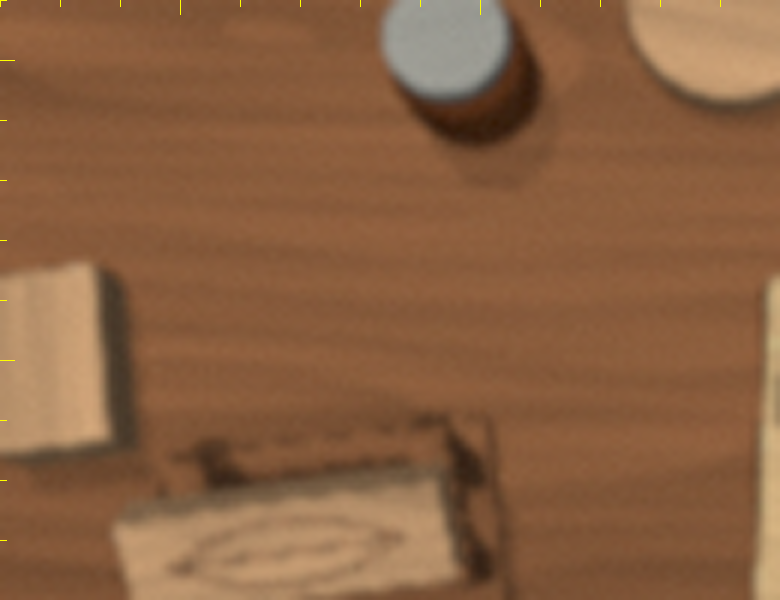

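View pics/c_t2.png

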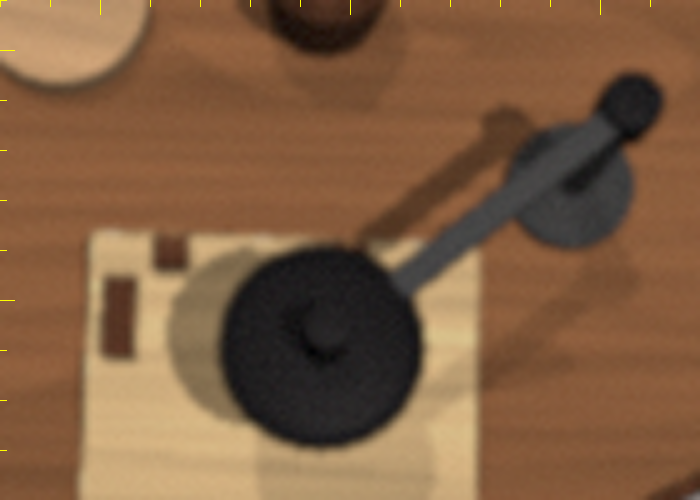

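View pics/c_s1.png

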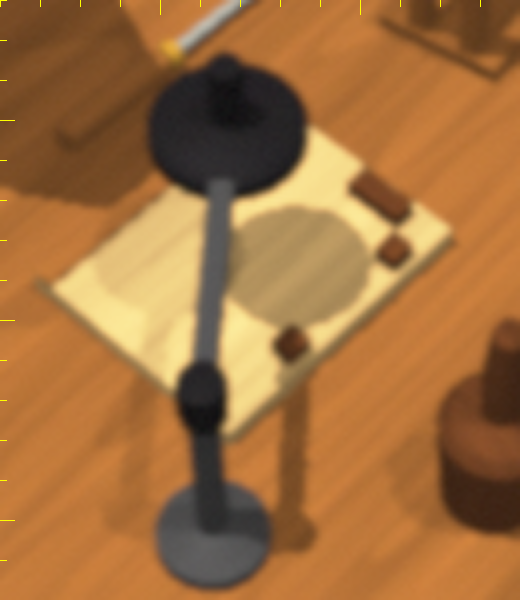

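View pics/c_s2.png

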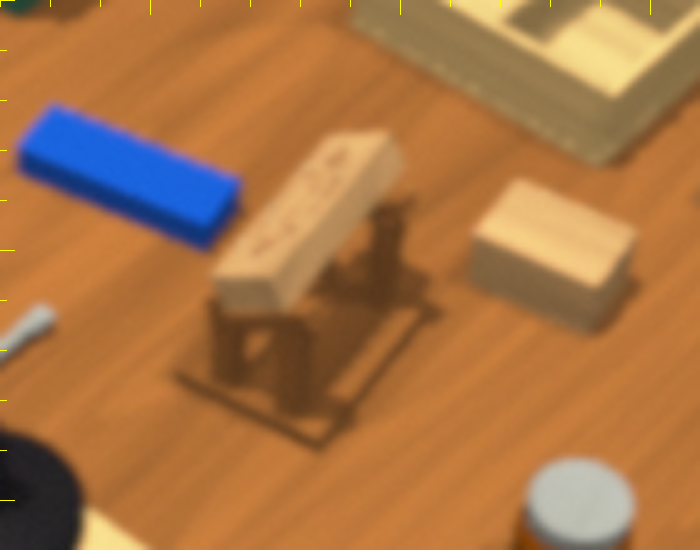

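```bash
python3 - <<'E'
from h import *
t=load("top0")
crop(t,240,180,95,75,8,"c_t3");crop(t,125,200,90,60,8,"c_t4")
E
```

```text
(no output)
```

View pics/c_t3.png

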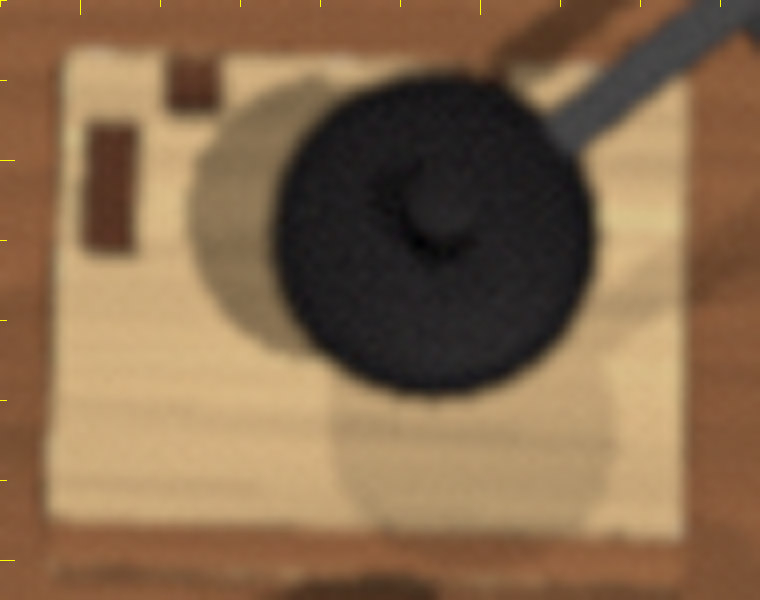

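View pics/c_t4.png

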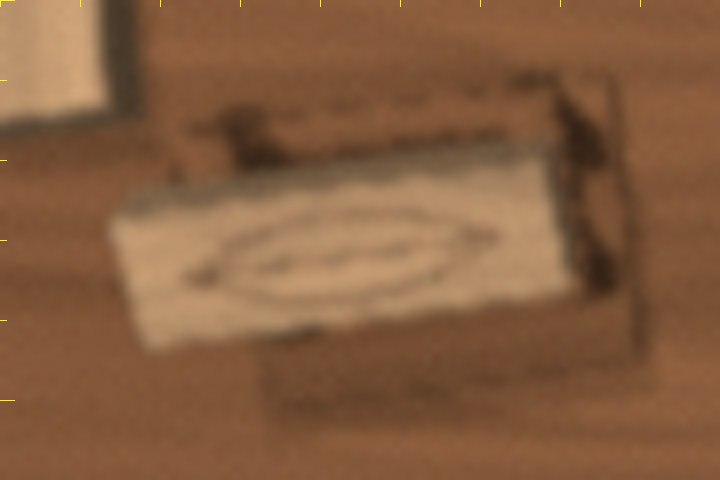

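```bash
cat > m1.py <<'E'
from h import *
np.set_printoptions(precision=4,suppress=True)
t=load("top0");s=load("scene0")
def cp(x,y,k,u0,v0): return ((x+.5)/k-.5+u0,(y+.5)/k-.5+v0)
B=[onz(t,*cp(x,y,8,240,180),.02) for x,y in [(63,50),(688,60),(683,538),(46,518)]]
B=np.array(B);print("board",B,B.mean(0))
for a,b in [(0,1),(1,2),(2,3),(3,0)]: print(np.linalg.norm(B[a]-B[b]),np.degrees(np.arctan2(*(B[b]-B[a])[[1,0]])))
E1=np.array([onz(t,*cp(x,y,8,240,180),.036) for x,y in [(88,123),(138,123),(133,254),(83,250)]]);print("endstop",E1,E1.mean(0))
F1=np.array([onz(t,*cp(x,y,8,240,180),.036) for x,y in [(168,60),(218,60),(218,112),(166,110)]]);print("far",F1.mean(0))
Q=[onz(t,*cp(x,y,8,125,200),z) for x,y,z in [(110,215,.1317),(548,150,.1317),(578,293,.1067),(150,350,.1067)]]
Q=np.array(Q);print("blank",Q,Q.mean(0))
for a,b in [(0,1),(1,2),(2,3),(3,0)]: print(np.linalg.norm(Q[a]-Q[b]),np.degrees(np.arctan2(*(Q[b]-Q[a])[[1,0]])))
# scene: blank top corners crop(270,100,k5)
qs=[(213,272),(330,133),(388,135),(278,282+0)]
# lamp
kt=ray(t,*cp(328,322,5,230,140)); ks=ray(s,*cp(224,70,4,210,170))
print("knobtop z.2545", onz(t,*cp(328,322,5,230,140),.2545), onz(s,*cp(224,68,4,210,170),.2545))
print("foot", onz(t,*cp(571,186,5,230,140),.008), onz(s,*cp(213,534,4,210,170),.008))
print("hub", onz(t,*cp(632,107,5,230,140),.205), onz(s,*cp(201,385,4,210,170),.205))
print("head", onz(t,*cp(321,346,5,230,140),.2), onz(s,*cp(228,128,4,210,170),.2))
E
python3 m1.py
```

```text
board [[ 0.6226  0.1434  0.02  ]
 [ 0.6241 -0.0977  0.02  ]
 [ 0.44   -0.0964  0.02  ]
 [ 0.4425  0.144   0.02  ]] [0.5323 0.0233 0.02  ]
0.24116687019773012 -89.66405805661046
0.18401469944864837 179.5827609281228
0.2404459692025641 89.42386169225017
0.18017906650158158 -0.19432863692723926
endstop [[0.5913 0.1318 0.036 ]
 [0.5917 0.1129 0.036 ]
 [0.5415 0.1133 0.036 ]
 [0.5426 0.1322 0.036 ]] [0.5667 0.1226 0.036 ]
far [0.6066 0.0926 0.036 ]
blank [[0.4786 0.431  0.1317]
 [0.5044 0.2819 0.1317]
 [0.4572 0.2741 0.1067]
 [0.434  0.4224 0.1067]] [0.4685 0.3524 0.1192]
0.1513174252287341 -80.20212041780479
0.05398077201249675 -170.5560789233084
0.15010219670627276 98.85904811425611
0.0518212539227654 10.98424488288533
knobtop z.2545 [0.5303 0.0065 0.2545] [0.5321 0.0015 0.2545]
foot [ 0.6606 -0.1563  0.008 ] [ 0.6636 -0.1591  0.008 ]
hub [ 0.6568 -0.1546  0.205 ] [ 0.6651 -0.1604  0.205 ]
head [0.5266 0.0073 0.2   ] [ 0.5373 -0.0028  0.2   ]
```

```bash
python3 - <<'E'
from h import *
np.set_printoptions(precision=4,suppress=True)
t=load("top0");s=load("scene0")
print(onz(t,285,251.5,.0),onz(t,285,251.5,.02))
for p in [(50,288),(235,438),(452,235),(40,285),(230,442)]:
    print(p,onz(s,(p[0]+.5)/4-.5+210,(p[1]+.5)/4-.5+170,.02),onz(s,(p[0]+.5)/4-.5+210,(p[1]+.5)/4-.5+170,.0))
for p in [(.4217,.1426,.02),(.4217,-.0974,.02),(.6217,-.0974,.02)]: print(proj(s,p),proj(t,p))
crop(s,200,180,130,110,6,"c_s3")
E
```

```text
[0.4243 0.0234 0.    ] [0.4234 0.0239 0.02  ]
(50, 288) [ 0.4416 -0.0995  0.02  ] [ 0.4304 -0.0916 -0.    ]
(235, 438) [ 0.6281 -0.0995  0.02  ] [ 0.6197 -0.0915  0.    ]
(452, 235) [0.6283 0.1341 0.02  ] [0.6199 0.1456 0.    ]
(40, 285) [ 0.4343 -0.1027  0.02  ] [ 0.4229 -0.0947  0.    ]
(230, 442) [ 0.6277 -0.1041  0.02  ] [ 0.6193 -0.0962  0.    ]
[273.8474 190.5418] [245.5666 251.232 ]
[217.988  237.3899] [325.2551 252.9263]
[267.2294 277.2887] [325.4553 187.8073]
```

View pics/c_s3.png

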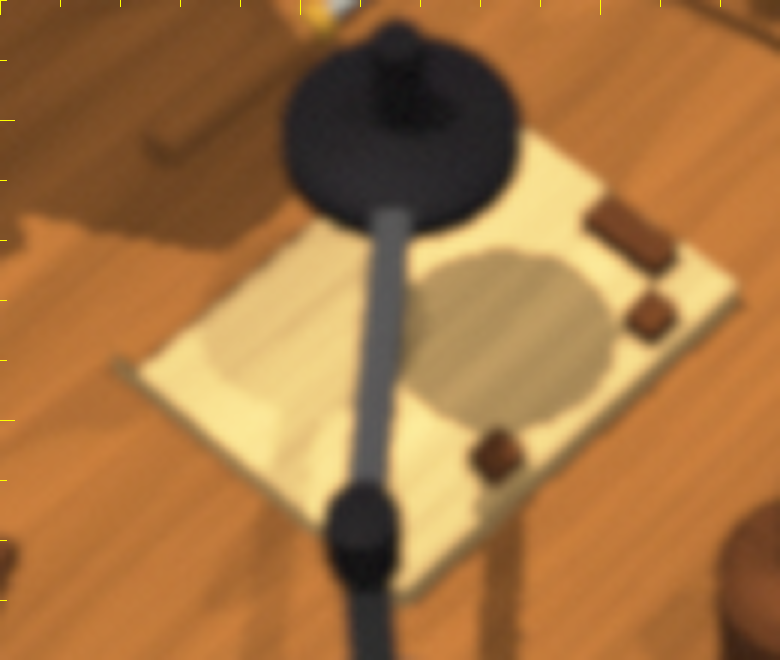

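```bash
python3 - <<'E'
from h import *
np.set_printoptions(precision=4,suppress=True)
s=load("scene0")
f=lambda x,y,z:onz(s,(x+.5)/6-.5+200,(y+.5)/6-.5+180,z)
a=f(652,308,.036);b=f(497,448,.036);c=f(632,230,.036)
print(a,b,a-b,c)
# right edge of board at z=.02/.0 : bottom edge table
print(np.degrees(np.arctan2((a-b)[0],(a-b)[1])))
E
```

```text
[0.6098 0.0897 0.036 ] [ 0.6086 -0.0205  0.036 ] [0.0012 0.1102 0.    ] [0.5715 0.1187 0.036 ]
0.6161348784965686
```

```bash
cat >> h.py <<'E'
from plant import get_obs
def pose():
    o=get_obs(); return o["tool_pos"],Rn.from_euler('xyz',o["orientation"],degrees=True).as_matrix(),o
def down(psi):
    # tool x down, tool y horizontal at heading psi deg
    x=np.array([0,0,-1.]);y=np.array([np.cos(np.radians(psi)),np.sin(np.radians(psi)),0]);return np.c_[x,y,np.cross(x,y)]
def rel(p,R,tp,tR):
    d=R.T@(np.asarray(tp)-p)*1000; w=Rn.from_matrix(R.T@tR).as_rotvec(degrees=True)
    return [round(float(v),1) for v in d]+[round(float(v),1) for v in w]
def show():
    p,R,o=pose(); y=R[:,1]
    print("t%.2f"%o["clock"],"p",p.round(4),"psi %.1f"%np.degrees(np.arctan2(y[1],y[0])),"xax",R[:,0].round(3),"open %.4f"%o["opening"],"F",o["force"].round(1),"q",o["joint_pos"].round(1))
    return p,R,o
E
python3 - <<'E'
from h import *
p,R,o=show()
for psi in (39,219,-141):
  for z in (.30,): print(psi,rel(p,R,(.531,.004,z),down(psi)))
t=load("top0")
print("mallet",onz(t,296,132,.1),"stone",onz(t,382,262,.03),"jar",onz(t,195,149,.09))
E
```

```text
t0.15 p [ 0.151  -0.6575  0.2258] psi 102.9 xax [-0.     0.001 -1.   ] open 0.0879 F [ 0.5  0.1 -0.1] q [-60.6  20.6   0.6  -0.  -70.1 -16.5]
39 [-73.5, 559.8, 518.4, 63.9, -0.0, -0.1]
219 [-73.5, 559.8, 518.4, -116.1, 0.1, -0.1]
-141 [-73.5, 559.8, 518.4, -116.1, 0.1, -0.1]
mallet [ 7.70396519e-01 -1.95550405e-04  1.00000000e-01] stone [ 0.39796177 -0.26536461  0.03      ] jar [0.71499847 0.2958752  0.09      ]
```

Call:
carry_out --hand -1 --series '[[[-60, 20, 20, 5, 0, 0], [-74, 70, 65, 12, 0, 0], [-74, 560, 518, 64, 0, 0], [-74, 560, 518, 64, 0, 0], [-74, 560, 518, 64, 0, 0], [-74, 560, 518, 64, 0, 0], [-74, 560, 518, 64, 0, 0], [-74, 560, 518, 64, 0, 0], [-74, 560, 518, 64, 0, 0], [-74, 560, 518, 64, 0, 0]]]'

```text
clock: 1.4
tool_pos: [0.4271, -0.1775, 0.3003]
orientation: [54.7, 90.0, 3.7]
force: [1.8, -0.5, 0.5]
opening: 0.0874
```

```bash
python3 - <<'E'
from h import *
p,R,o=show()
print(rel(p,R,(.531,.004,.30),down(39)))
E
```

```text
t1.40 p [ 0.4271 -0.1775  0.3003] psi 38.9 xax [ 0.001  0.    -1.   ] open 0.0874 F [ 1.8 -0.5  0.5] q [   1.9   -2.6  -17.7   -0.   -74.8 -143. ]
[0.4, 194.8, -75.9, -0.1, 0.0, -0.0]
```

Call:
carry_out --series '[[[0, 195, -76, 0, 0, 0], [0, 195, -76, 0, 0, 0], [0, 195, -76, 0, 0, 0], [0, 195, -76, 0, 0, 0], [0, 195, -76, 0, 0, 0]]]'

```text
clock: 2.02
tool_pos: [0.5308, 0.0034, 0.2993]
orientation: [-112.7, 89.9, -163.7]
force: [-0.9, -0.5, -0.5]
opening: 0.0878
```

```bash
python3 - <<'E'
from h import *
p,R,o=show()
s=snap("wrist","w1");snap("scene","s1")
for q in [(.531,.004,.2545),(.531,.004,.2)]: print(proj(s,q))
E
```

```text
t2.02 p [0.5308 0.0034 0.2993] psi 39.0 xax [-0.001 -0.    -1.   ] open 0.0878 F [-0.9 -0.5 -0.5] q [  21.5    4.6  -10.6   -0.   -74.9 -162.5]
[274.66311194 230.7812058 ]
[274.72196901 209.06245479]
```

View pics/w1.png

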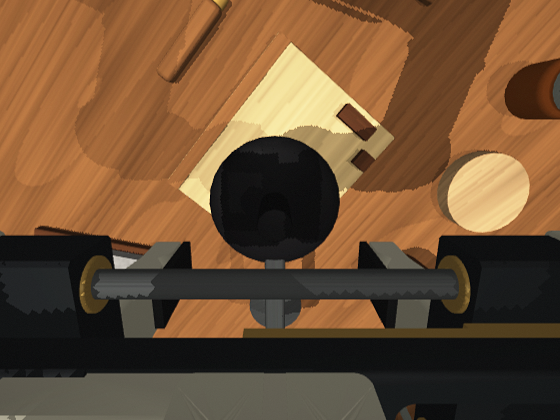

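```bash
python3 - <<'E'
from h import *
s=load("w1")
c=s["color"][125:275,200:350,::-1].astype(float)
g=np.clip((c/60.)**.6*255,0,255).astype(np.uint8)
g=cv2.resize(g,None,fx=4,fy=4,interpolation=cv2.INTER_CUBIC)
for i in range(0,150,10): cv2.line(g,(i*4,0),(i*4,8),(0,255,255),1);cv2.line(g,(0,i*4),(8,i*4),(0,255,255),1)
cv2.imwrite("pics/w1c.png",g)
E
```

```text
(no output)
```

View pics/w1c.png

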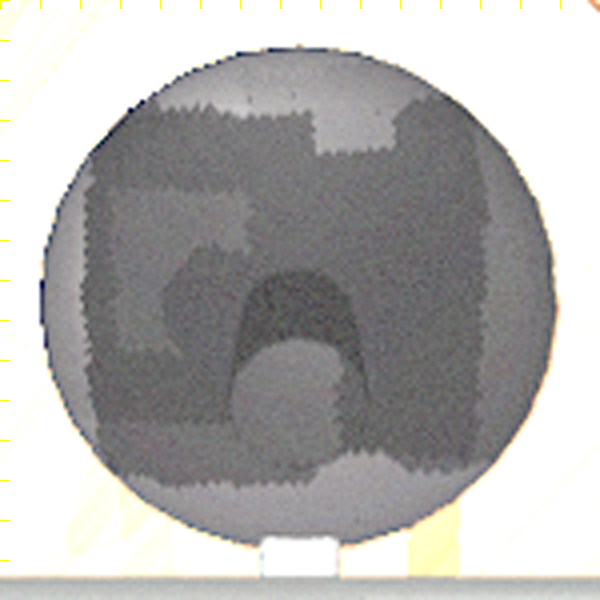

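```bash
python3 - <<'E'
from h import *
s=load("w1")
print(onz(s,275,226,.2545),onz(s,274.6,199.6,.2),s["eye"],s["attitude"])
print(onz(s,274.6,137,.2),onz(s,274.6,262,.17),onz(s,274.6,262,.2))
E
```

```text
[0.52908451 0.00671422 0.2545    ] [0.52588793 0.01014746 0.2       ] [0.4869907  0.05857311 0.45737884] [1.64939923e+02 9.75746302e-02 3.90182227e+01]
[0.49446165 0.04891706 0.2       ] [ 0.56919185 -0.04332642  0.17      ] [ 0.56061073 -0.03268895  0.2       ]
```

```bash
python3 - <<'E'
from h import *
p,R,o=show()
print(rel(p,R,(.529,.0065,.216),down(39)))
E
```

```text
t2.12 p [0.5301 0.0018 0.2999] psi 38.9 xax [-0.001 -0.    -1.   ] open 0.0877 F [0.1 0.5 0.4] q [  21.4    4.5  -10.6   -0.   -75.  -162.5]
[83.9, 2.1, -4.3, -0.1, -0.0, 0.0]
```

Call:
carry_out --series '[[[40, 0, -3, 0, 0, 0], [84, 0, -3, 0, 0, 0], [84, 0, -3, 0, 0, 0]]]'

```text
clock: 2.5
tool_pos: [0.5262, 0.0029, 0.2138]
orientation: [-113.9, 89.7, -165.1]
force: [0.7, -0.6, 0.3]
opening: 0.0875
```

Call:
carry_out --hand 1 --series '[[[0, 0, 0, 0, 0, 0], [0, 0, 0, 0, 0, 0], [0, 0, 0, 0, 0, 0], [0, 0, 0, 0, 0, 0], [0, 0, 0, 0, 0, 0]]]'

```text
clock: 3.12
tool_pos: [0.5287, 0.0047, 0.2162]
orientation: [70.2, 90.0, 19.1]
force: [-0.4, -0.2, 0.4]
opening: 0.0432
```

```bash
python3 - <<'E'
from h import *
p,R,o=show()
snap("scene","s2")
E
```

```text
t3.12 p [0.5287 0.0047 0.2162] psi 38.9 xax [ 0.  0. -1.] open 0.0432 F [-0.4 -0.2  0.4] q [  21.8    7.2  -18.6    0.   -64.2 -162.8]
```

Call:
carry_out --series '[[[0, 0, 0, 0, 0, 0], [0, 0, 0, 0, 0, 0], [0, 0, 0, 0, 0, 0], [0, 0, 0, 0, 0, 0]]]'

```text
clock: 3.68
tool_pos: [0.5287, 0.0046, 0.216]
orientation: [-138.5, 90.0, 170.4]
force: [-0.3, -0.9, -0.4]
opening: 0.0234
```

```bash
python3 - <<'E'
from h import *
p,R,o=show()
C=np.array([.662,-.157])
k=np.array([.529,.0065]);k=(p[:2]+k)/2*0+p[:2]
d=k-C;r=np.hypot(*d);a0=np.degrees(np.arctan2(d[1],d[0]));print(r,a0)
tot=85
for i in range(1,10):
    a=a0+tot*i/9
    q=C+r*np.array([np.cos(np.radians(a)),np.sin(np.radians(a))])
    print(i,q.round(3),rel(p,R,(*q,p[2]),down(np.degrees(np.arctan2(R[1,1],R[0,1]))+tot*i/9)))
E
```

```text
t3.67 p [0.5287 0.0046 0.216 ] psi 38.9 xax [-0.  0. -1.] open 0.0234 F [-0.3 -0.9 -0.4] q [  21.8    7.2  -18.6   -0.   -64.2 -162.8]
0.20951181877617284 129.5155716639559
1 [ 0.504 -0.019] [0.0, -34.3, 3.2, -9.4, -0.0, 0.0]
2 [ 0.484 -0.047] [0.0, -67.7, 12.0, -18.9, -0.0, 0.0]
3 [ 0.468 -0.078] [0.0, -99.2, 26.1, -28.3, -0.0, 0.0]
4 [ 0.458 -0.111] [0.0, -127.9, 45.2, -37.8, -0.0, 0.0]
5 [ 0.453 -0.145] [0.0, -153.1, 68.8, -47.2, -0.0, 0.0]
6 [ 0.454 -0.18 ] [0.0, -174.1, 96.1, -56.7, -0.0, 0.0]
7 [ 0.46  -0.213] [0.0, -190.3, 126.6, -66.1, -0.0, 0.0]
8 [ 0.472 -0.246] [0.0, -201.3, 159.3, -75.6, -0.0, 0.0]
9 [ 0.489 -0.276] [-0.0, -206.8, 193.3, -85.0, -0.0, -0.0]
```

Call:
carry_out --series '[[[0, -18.3, 1, -5, 0, 0], [0, -36.4, 3.6, -10, 0, 0], [0, -54.1, 7.7, -15, 0, 0], [0, -71.6, 13.4, -20, 0, 0], [0, -88.3, 20.5, -25, 0, 0], [0, -104.5, 29.2, -30, 0, 0], [0, -119.8, 39.2, -35, 0, 0], [0, -134.2, 50.4, -40, 0, 0], [0, -147.5, 63, -45, 0, 0], [0, -159.7, 76.5, -50, 0, 0]]]'

```text
clock: 4.92
tool_pos: [0.4523, -0.1557, 0.2161]
orientation: [79.9, 90.0, 79.0]
force: [1.9, 0.9, -3.1]
opening: 0.0236
```

```bash
python3 - <<'E'
from h import *
p,R,o=show()
print(np.hypot(p[0]-.662,p[1]+.157))
E
```

```text
t4.92 p [ 0.4523 -0.1557  0.2161] psi 89.1 xax [ 0.  0. -1.] open 0.0236 F [ 1.9  0.9 -3.1] q [  4.6   2.2 -24.2  -0.  -63.6 -95.5]
0.2097428232220172
```

Call:
carry_out --series '[[[0, -18.3, 0.8, -5, 0, 0], [0, -36.4, 3.2, -10, 0, 0], [0, -54.2, 7.1, -15, 0, 0], [0, -71.7, 12.6, -20, 0, 0], [0, -88.5, 19.6, -25, 0, 0], [0, -104.8, 28.1, -30, 0, 0], [0, -120.2, 37.9, -35, 0, 0], [0, -120.2, 37.9, -35, 0, 0]]]'

```text
clock: 5.92
tool_pos: [0.4897, -0.2767, 0.216]
orientation: [-35.0, 89.9, -1.0]
force: [4.6, 2.8, 0.9]
opening: 0.0234
```

Call:
carry_out --hand -1 --series '[[[0, 0, 0, 0, 0, 0], [0, 0, 0, 0, 0, 0], [0, 0, 0, 0, 0, 0]]]'

```text
clock: 6.3
tool_pos: [0.4877, -0.276, 0.2161]
orientation: [151.9, 90.0, -174.2]
force: [0.5, -0.1, -0.0]
opening: 0.048
```

```bash
python3 - <<'E'
from h import *
p,R,o=show()
print(np.hypot(p[0]-.662,p[1]+.157))
E
```

```text
t6.30 p [ 0.4877 -0.276   0.2161] psi 123.9 xax [-0. -0. -1.] open 0.0480 F [ 0.5 -0.1 -0. ] q [ -9.5  10.2 -14.9   0.  -64.9 -46.6]
0.2110166766273559
```

Call:
carry_out --series '[[[-30, 0, 0, 0, 0, 0], [-110, 0, 0, 0, 0, 0], [-110, 0, 0, 0, 0, 0]]]'

```text
clock: 6.68
tool_pos: [0.4892, -0.2768, 0.3306]
orientation: [-57.0, 89.7, -23.0]
force: [-1.1, -0.4, -0.1]
opening: 0.0779
```

```bash
cat >> h.py <<'E'
def Rslope(yaw,tilt=30,sgn=-1):
    y,t=np.radians([yaw,tilt])
    n=np.array([-np.sin(t)*np.cos(y),-np.sin(t)*np.sin(y),np.cos(t)]);u=np.array([np.cos(t)*np.cos(y),np.cos(t)*np.sin(y),np.sin(t)])
    X=-n;Y=sgn*u;return np.c_[X,Y,np.cross(X,Y)],n
E
python3 - <<'E'
from h import *
p,R,o=show()
Rt,n=Rslope(9.3)
c=np.array([.4754,.3535,.1071])
print(c+n*.13, rel(p,R,c+n*.13,Rt))
E
```

```text
t6.67 p [ 0.4892 -0.2768  0.3306] psi 123.9 xax [ 0.006 -0.002 -1.   ] open 0.0779 F [-1.1 -0.4 -0.1] q [ -9.5   6.7  -4.2   0.1 -78.7 -46.6]
[0.41125438 0.34299575 0.2196833 ] [109.0, 558.2, 281.1, -63.8, -17.1, -26.3]
```

Call:
carry_out --series '[[[109, 558, 281, -64, -17, -26], [109, 558, 281, -64, -17, -26], [109, 558, 281, -64, -17, -26], [109, 558, 281, -64, -17, -26], [109, 558, 281, -64, -17, -26], [109, 558, 281, -64, -17, -26], [109, 558, 281, -64, -17, -26], [109, 558, 281, -64, -17, -26], [109, 558, 281, -64, -17, -26], [109, 558, 281, -64, -17, -26]]]'

```text
clock: 7.92
tool_pos: [0.4099, 0.3368, 0.2188]
orientation: [-89.4, 60.5, 10.1]
force: [1.5, 1.0, 0.6]
opening: 0.0879
```

Call:
carry_out --series '[[[0, 0, 0, 0, 0, 0]]]'

```text
clock: 8.05
tool_pos: [0.4102, 0.3382, 0.2177]
orientation: [-89.8, 60.6, 9.9]
force: [1.5, -1.2, 0.1]
opening: 0.088
```

```bash
python3 - <<'E'
from h import *
p,R,o=show()
snap("wrist","w3");snap("scene","s3");snap("top","t3")
Rt,n=Rslope(9.3)
c=np.array([.4754,.3535,.1071])
print(c+n*.13, rel(p,R,c+n*.13,Rt))
E
```

```text
t8.05 p [0.4102 0.3382 0.2177] psi -170.3 xax [ 0.484  0.084 -0.871] open 0.0880 F [ 1.5 -1.2  0.1] q [  73.8   -5.4  -53.2   46.   -37.8 -100.2]
[0.41125438 0.34299575 0.2196833 ] [-0.8, -2.6, 4.5, 0.3, 0.3, -0.6]
```

View pics/w3.png

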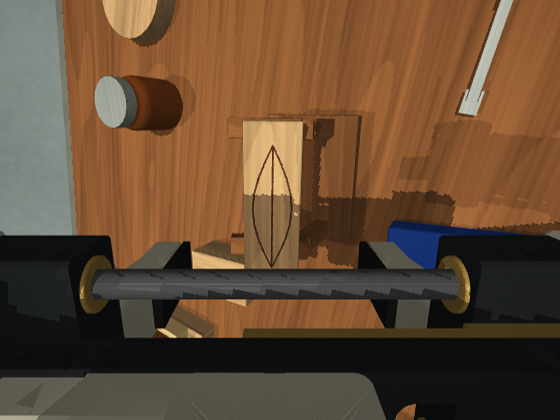

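View pics/t3.png

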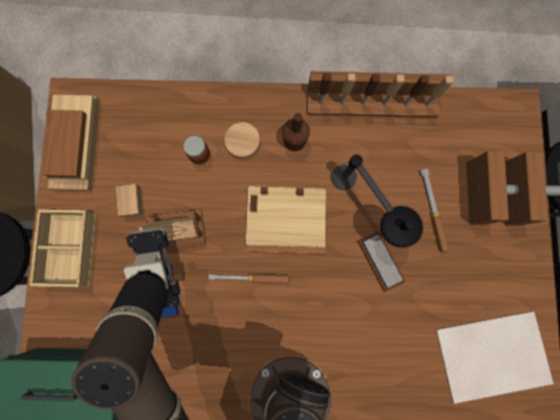

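View pics/s3.png

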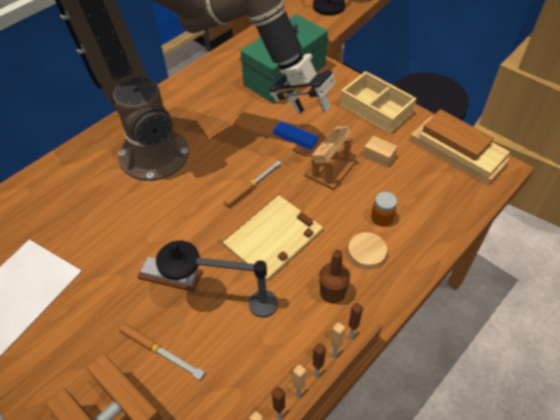

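```bash
python3 - <<'E'
from h import *
s=load("w3");crop(s,225,105,100,170,4,"c_w3")
E
```

```text
(no output)
```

View pics/c_w3.png

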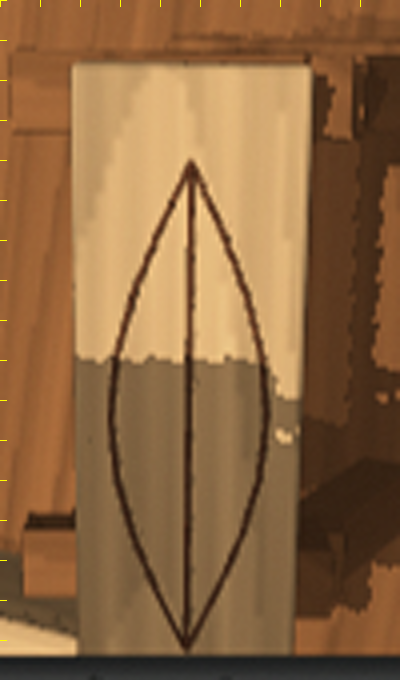

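```bash
python3 - <<'E'
from h import *
np.set_printoptions(precision=4,suppress=True)
s=load("w3")
Rt,n=Rslope(9.3)
c=np.array([.4754,.3535,.1071]);P0=c+.014*n
u=-Rt[:,1];l=np.cross(n,u)
def pl(x,y):
    e,d=ray(s,(x+.5)/4-.5+225,(y+.5)/4-.5+105); q=e+d*((P0-e)@n)/(d@n); return np.array([(q-c)@u,(q-c)@l])*1000
for nm,x,y in [("tip1",191,163),("tip2",187,648),("TL",72,65),("TR",310,64),("BL",77,640),("BR",295,640)]: print(nm,pl(x,y))
p,R,o=show()
E
```

```text
tip1 [ -1.783 -53.323]
tip2 [-1.2525 56.1815]
TL [ 22.4    -72.7773]
TR [-25.8689 -73.2198]
BL [23.8983 54.1841]
BR [-25.9844  54.1824]
t8.20 p [0.4108 0.334  0.2184] psi -170.6 xax [ 0.484  0.084 -0.871] open 0.0876 F [-0.  -0.7 -0.4] q [  73.6   -5.7  -53.3   45.9  -37.9 -100.1]
```

```bash
python3 - <<'E'
from h import *
Rt,n=Rslope(9.3)
u=-Rt[:,1];l=np.cross(n,u)
c=np.array([.4754,.3535,.1071])-.0014*u+.0016*l
p,R,o=show()
for h in (.06,-.012): print(rel(p,R,c+n*h,Rt))
E
```

```text
t8.20 p [0.4108 0.334  0.2184] psi -170.6 xax [ 0.484  0.084 -0.871] open 0.0876 F [-0.  -0.7 -0.4] q [  73.6   -5.7  -53.3   45.9  -37.9 -100.1]
[69.9, -1.7, 10.1, 0.1, 0.2, -0.6]
[141.8, -2.4, 9.8, 0.1, 0.2, -0.6]
```

Call:
carry_out --series '[[[50, -1, 7, 0, 0, -0.5], [80, -1.5, 7, 0, 0, -0.5], [80, -1.5, 7, 0, 0, -0.5], [80, -1.5, 7, 0, 0, -0.5]]]'

```text
clock: 8.7
tool_pos: [0.4517, 0.3492, 0.1535]
orientation: [-89.8, 60.3, 9.5]
force: [0.7, -0.1, 0.0]
opening: 0.0876
```

```bash
python3 - <<'E'
from h import *
Rt,n=Rslope(9.3)
u=-Rt[:,1];l=np.cross(n,u)
c=np.array([.4754,.3535,.1071])-.0014*u+.0016*l
p,R,o=show()
for h in (.06,-.012): print(rel(p,R,c+n*h,Rt))
s=snap("wrist","w4");snap("scene","s4");s=snap("top","t4")
p,R,o=show()
for h in (.06,-.012): print(rel(p,R,c+n*h,Rt))
crop(load("s4"),260,60,140,140,5,"c_s4")
E
```

```text
t8.70 p [0.4517 0.3492 0.1535] psi -170.8 xax [ 0.489  0.081 -0.869] open 0.0876 F [ 0.7 -0.1  0. ] q [  59.5    2.6  -58.3   69.2  -24.  -113.6]
[-7.7, 3.8, 2.0, -0.0, 0.1, -0.3]
[64.3, 3.4, 1.9, -0.0, 0.1, -0.3]
t8.85 p [0.451  0.3508 0.1539] psi -170.6 xax [ 0.489  0.084 -0.868] open 0.0874 F [0.7 0.2 0.4] q [  59.6    2.6  -58.2   69.3  -23.9 -113.6]
[-7.2, 3.6, 0.3, 0.1, 0.2, -0.3]
[64.8, 3.3, 0.1, 0.1, 0.2, -0.3]
```

View pics/w4.png

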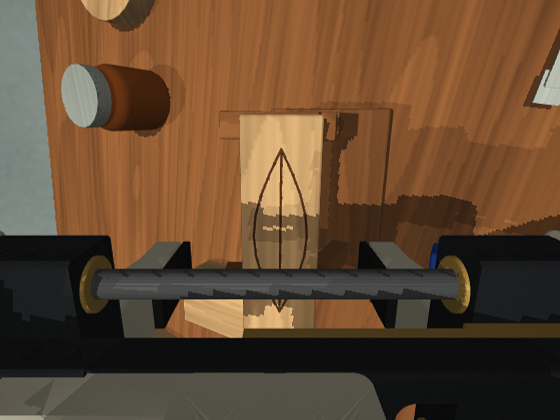

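View pics/c_s4.png

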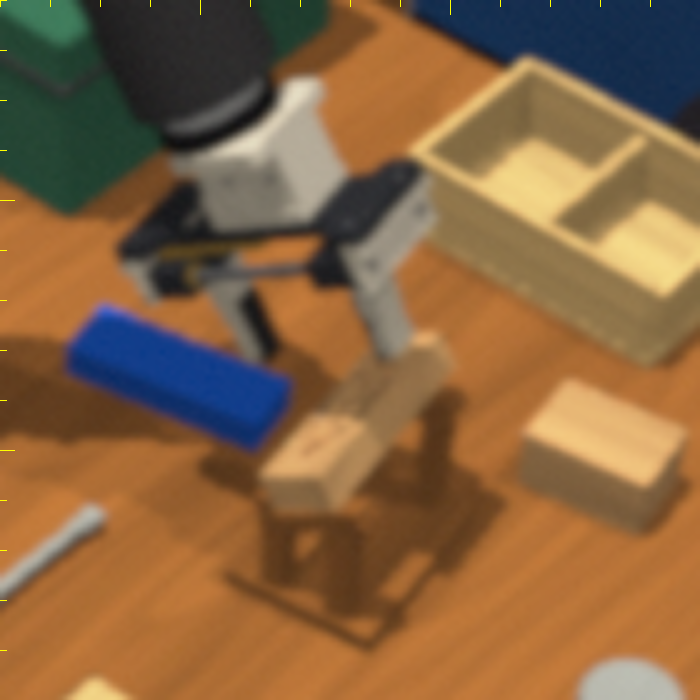

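```bash
cat > kin.py <<'E'
from h import *
from scipy.optimize import least_squares
def Rx(a):return Rn.from_euler('x',a,degrees=True).as_matrix()
def Ry(a):return Rn.from_euler('y',a,degrees=True).as_matrix()
def Rz(a):return Rn.from_euler('z',a,degrees=True).as_matrix()
def fk(q,P):
    a1,H,A,B,C,L,s4=P[:7]
    R=Rz(q[0]); p=np.array([a1,0,H])
    R1=Ry(q[1]); p=p+R1@[0,0,A]
    R2=Ry(q[1]-q[2]); p=p+R2@[B,0,C]
    R3=R2@Rx(s4*q[3])@Ry(-q[4]); p=p+R3@[L,0,0]
    # tool x=R3 x ; at down: heading y
    R4=R3@Rx(-q[5])   # psi=j1+j6+180
    T=R4@np.array([[1,0,0],[0,0,0],[0,0,0]])
    # at q6=0,j1=0 down: R4 x=(0,0,-1), R4 z=(1,0,0)?, R4 y = y ; want tool y heading 180 = -x
    X,Y,Z=R4[:,0],R4[:,1],R4[:,2]
    ty=-Z; return R[:, :]@p, R@np.c_[X,ty,np.cross(X,ty)]
D=[ # q, pos, orientation
([-60.6,20.59,.63,0,-70.13,-16.51],[.151,-.6575,.2257],102.9),
([1.9,-2.6,-17.7,0,-74.8,-143],[.4271,-.1775,.3003],38.9),
([21.5,4.6,-10.6,0,-74.9,-162.5],[.5305,.003,.2995],39),
([21.8,7.2,-18.6,0,-64.2,-162.8],[.5287,.0047,.2161],38.9),
([4.6,2.2,-24.2,0,-63.6,-95.5],[.4523,-.1557,.2161],89.1),
([-9.5,10.2,-14.9,0,-64.9,-46.6],[.4880,-.2763,.2161],123.9),
([-9.5,6.7,-4.2,.1,-78.7,-46.6],[.4892,-.2768,.3306],123.9),
([73.7,-5.5,-53.2,46,-37.8,-100.2],[.4105,.336,.218],(-89.6,60.5,10)),
([59.6,2.6,-58.3,69.2,-24,-113.6],[.4513,.350,.1537],(-89.8,60.3,9.5)),
]
E
python3 - <<'E'
from kin import *
# note j1 vs azimuth
for q,p,o in D: print(q[0],np.degrees(np.arctan2(p[1],p[0])),np.hypot(p[0],p[1]))
E
```

```text
-60.6 -77.06585870424934 0.6746163724666041
1.9 -22.567454766353368 0.46251557811602406
21.5 0.32400660939444664 0.5305084824958033
21.8 0.5093305660874756 0.5287208904516635
4.6 -18.99554017403349 0.4783490148416739
-9.5 -29.518041277762876 0.5607902370762173
-9.5 -29.5021254526368 0.5620808482771852
73.7 39.30080598288443 0.5304773793480736
59.6 37.79491373784207 0.5711144281140164
```

```bash
cat >> kin.py <<'E'
def fk2(q,P):
    p,R=fk(q,P); return p+Rz(q[0])@[0,P[7],0],R
def fit():
    def res(P,s4):
        P=np.r_[P[:6],s4,P[6]]
        e=[]
        for q,p,o in D:
            pp,R=fk2(q,P); e+=list((pp-p)*1000)
            Rt=down(o) if not isinstance(o,tuple) else Rn.from_euler('xyz',o,degrees=True).as_matrix()
            e+=list(Rn.from_matrix(R.T@Rt).as_rotvec(degrees=True))
        return e
    best=None
    for s4 in (1,-1):
        r=least_squares(res,[.0,.3,.4,.35,.0,.3,-.192],args=(s4,))
        if best is None or r.cost<best[0]: best=(r.cost,np.r_[r.x[:6],s4,r.x[6]],r.fun)
    return best
E
python3 - <<'E'
from kin import *
np.set_printoptions(precision=3,suppress=True)
b=fit();print(b[0],b[1]);print(b[2].reshape(-1,6))
np.save("P.npy",b[1])
E
```

```text
5578.046880312532 [ 0.243 -0.114  0.551  0.177  0.104  0.206 -1.    -0.187]
[[ -0.565   9.287   7.639  -0.01   -0.026  -0.086]
 [ -4.484   4.267 -15.382  -0.      0.06   -0.08 ]
 [-10.485   0.694 -16.135   0.     -0.03    0.095]
 [ 20.813  13.525  27.363   0.1     0.     -0.   ]
 [ 30.449   6.787  29.159   0.      0.     -0.   ]
 [ 18.906   1.721  25.498   0.     -0.     -0.   ]
 [-24.576   8.939 -34.53    0.019   0.223   0.346]
 [-22.595  -0.031 -23.621  -0.059  -0.053  -0.071]
 [ 36.265 -43.665   0.009   0.107   0.007   0.018]]
```

```bash
cat > kin2.py <<'E'
from kin import *
def fk3(q,P):
    a1,H,Ax,A,B,C,L,Lz,d1,d3=P
    R=Rz(q[0]); R1=Ry(q[1]);R2=Ry(q[1]-q[2]);R34=R2@Rx(-q[3]);R3=R34@Ry(-q[4])
    p=np.array([a1,d1,H])+R1@[Ax,0,A]+R2@[B,0,C]+R34@[0,d3,0]+R3@[L,0,Lz]
    R4=R3@Rx(-q[5]); X=R4[:,0];ty=-R4[:,2]
    return R@p,R@np.c_[X,ty,np.cross(X,ty)]
def res(P):
    e=[]
    for q,p,o in D:
        pp,R=fk3(q,P); e+=list((pp-p)*1000)
    return np.r_[e,(np.array(P)-P0)*5]
P0=np.array([0,.3,0,.4,.35,0,.3,0,-.19,0])
E
python3 - <<'E'
from kin2 import *
np.set_printoptions(precision=3,suppress=True)
r=least_squares(res,P0)
print(r.cost,r.x);print(r.fun[:27].reshape(-1,3))
np.save("P3.npy",r.x)
E
```

```text
2.7850258442454794 [ 0.004  0.193 -0.001  0.603  0.463  0.     0.375 -0.002 -0.    -0.192]
[[-0.279 -0.364  0.126]
 [-0.257 -0.083  0.482]
 [ 0.208  0.082 -0.7  ]
 [ 0.119  0.414 -0.164]
 [ 0.    -0.166 -0.284]
 [-0.315  0.387  0.214]
 [-0.125  0.004  0.203]
 [-0.075  0.371  0.078]
 [ 0.031 -0.288  0.047]]
```

```bash
cat >> kin2.py <<'E'
lo=np.array([-176.03,-82.01,-58.28,-173.87,-174.79,-173.66]);hi=np.array([176.03,121.73,71.71,95.51,-.11,173.66])
PP=np.load("P3.npy") if __import__("os").path.exists("P3.npy") else None
def ik(tp,tR,n=40,seed=0,q0=None):
    rng=np.random.default_rng(seed);out=[]
    def f(q):
        p,R=fk3(q,PP); return np.r_[(p-tp)*1000,Rn.from_matrix(R.T@tR).as_rotvec(degrees=True)*5]
    for i in range(n):
        s=q0 if (q0 is not None and i==0) else rng.uniform(lo,hi)
        try: r=least_squares(f,np.clip(s,lo+1e-3,hi-1e-3),bounds=(lo,hi),max_nfev=80)
        except Exception: continue
        if r.cost<.5 and not any(np.abs(r.x-o).max()<1 for o in out): out.append(r.x)
    return out
E
python3 - <<'E'
from kin2 import *
np.set_printoptions(precision=1,suppress=True)
for sg in (-1,1):
  Rt,n=Rslope(9.3,sgn=sg);u=sg*Rt[:,1];l=np.cross(n,u)
  c=np.array([.4754,.3535,.1071])-.0014*u+.0016*l
  for lean in (-30,-15,0,15,30):
    Rl=Rn.from_rotvec(u*np.radians(lean)).as_matrix()@Rt
    for h in (-.012,.1):
        tp=c-(.0188-.0068)*n if h<0 else c+n*.1
        print(sg,lean,"toolx",Rl[:,0],h,[s for s in ik(tp,Rl,25)])
E
```

```text
-1 -30 toolx [ 0.5 -0.4 -0.8] -0.012 [array([  73.2,   25.1,  -40.9,   48.4,  -54.6, -111.7])]
-1 -30 toolx [ 0.5 -0.4 -0.8] 0.1 [array([  80.8,   15.8,  -37.7,   38.4,  -66.3, -105.1])]
-1 -15 toolx [ 0.5 -0.2 -0.8] -0.012 [array([  65.5,   16.1,  -51.9,   64.2,  -37.3, -117.9])]
-1 -15 toolx [ 0.5 -0.2 -0.8] 0.1 [array([  77.8,    6.2,  -46.6,   44.3,  -51.1, -105.4])]
-1 0 toolx [ 0.5  0.1 -0.9] -0.012 []
-1 0 toolx [ 0.5  0.1 -0.9] 0.1 [array([  69.7,   -2. ,  -55.4,   53.7,  -32.6, -105.6])]
-1 15 toolx [ 0.4  0.3 -0.8] -0.012 []
-1 15 toolx [ 0.4  0.3 -0.8] 0.1 []
-1 30 toolx [ 0.3  0.6 -0.8] -0.012 [array([ 41.2,   9.4, -30.8, -50. , -14.8,  21.2])]
-1 30 toolx [ 0.3  0.6 -0.8] 0.1 []
1 -30 toolx [ 0.5 -0.4 -0.8] -0.012 [array([ 73.2,  25.1, -40.9,  48.4, -54.6,  68.3])]
1 -30 toolx [ 0.5 -0.4 -0.8] 0.1 [array([ 80.8,  15.8, -37.7,  38.4, -66.3,  74.9])]
1 -15 toolx [ 0.5 -0.2 -0.8] -0.012 [array([ 65.5,  16.1, -51.9,  64.2, -37.3,  62.1])]
1 -15 toolx [ 0.5 -0.2 -0.8] 0.1 [array([ 77.8,   6.2, -46.6,  44.3, -51.1,  74.6])]
1 0 toolx [ 0.5  0.1 -0.9] -0.012 []
1 0 toolx [ 0.5  0.1 -0.9] 0.1 [array([ 69.7,  -2. , -55.4,  53.7, -32.6,  74.4])]
1 15 toolx [ 0.4  0.3 -0.8] -0.012 []
1 15 toolx [ 0.4  0.3 -0.8] 0.1 []
1 30 toolx [ 0.3  0.6 -0.8] -0.012 [array([  41.2,    9.4,  -30.8,  -50. ,  -14.8, -158.8])]
1 30 toolx [ 0.3  0.6 -0.8] 0.1 []
```

```bash
python3 - <<'E'
from kin2 import *
np.set_printoptions(precision=1,suppress=True)
p,R,o=show()
sg=-1
for lean in (-20,-25):
  Rt,n=Rslope(9.3,sgn=sg);u=sg*Rt[:,1];l=np.cross(n,u)
  c=np.array([.4754,.3535,.1071])-.0014*u+.0016*l
  Rl=Rn.from_rotvec(u*np.radians(lean)).as_matrix()@Rt
  a=-Rl[:,0]
  for d in (-.008,.03,.07,.12):
        tp=c+a*d   # along tool axis
        print("rest",lean,d,(tp*1000),[s for s in ik(tp,Rl,15)],rel(p,R,tp,Rl))
  tp=c+a*-.008+[0,0,.1]; print("lift",ik(tp,Rl,15))
  R0,n0=Rslope(0,0,sgn=sg)
  Rp=Rn.from_rotvec(np.array([1,0,0])*np.radians(lean)).as_matrix()@R0
  a=-Rp[:,0]
  for dz in (0,.12):
    for yw in (0,): 
      tp=np.array([.573,.037,.034+dz])+a*-.008
      print("place",lean,dz,tp*1000,ik(tp,Rp,15))
E
```

```text
t8.85 p [0.5 0.4 0.2] psi -170.6 xax [ 0.5  0.1 -0.9] open 0.0874 F [0.7 0.2 0.4] q [  59.6    2.6  -58.2   69.3  -23.9 -113.6]
rest -20 -0.008 [478.1 352.8  99.9] [array([  69.3,   18.4,  -48.4,   56.9,  -43.6, -114.8])] [60.4, 3.3, -2.7, 0.1, 20.2, -0.3]
rest -20 0.03 [458.4 362.7 130.8] [array([  73.7,   16.1,  -45.8,   50.1,  -48.1, -110.8])] [24.7, 3.5, 10.5, 0.1, 20.2, -0.3]
rest -20 0.07 [437.6 373.2 163.4] [array([  77.7,   13.8,  -42.8,   44.7,  -53.2, -107.6])] [-12.8, 3.6, 24.3, 0.1, 20.2, -0.3]
rest -20 0.12 [411.7 386.3 204.1] [array([  82.1,   11.3,  -38.8,   39.6,  -59.7, -104.7])] [-59.8, 3.8, 41.6, 0.1, 20.2, -0.3]
lift [array([  72.7,   11.6,  -40.2,   44.8,  -54.5, -100.9])]
place -20 0 [573.   34.3  26.5] [array([ 33. ,  26. , -33.3,  24.2, -44.5, -52.3])]
place -20 0.12 [573.   34.3 146.5] [array([ 33.5,  17.9, -25.2,  19.3, -59.8, -45.2])]
rest -25 -0.008 [478.1 352.1 100.1] [array([  71.7,   21.4,  -44.8,   52. ,  -49.3, -112.9])] [60.1, 3.3, -3.3, 0.1, 25.2, -0.3]
rest -25 0.03 [458.5 365.2 129.9] [array([  75.4,   19.4,  -42.1,   46.6,  -53.7, -109.7])] [25.7, 3.4, 12.9, 0.1, 25.2, -0.3]
rest -25 0.07 [437.9 379.  161.3] [array([  79. ,   17.5,  -39. ,   42.1,  -58.5, -107.1])] [-10.5, 3.6, 29.9, 0.1, 25.2, -0.3]
rest -25 0.12 [412.1 396.1 200.6] [array([  82.9,   15.5,  -34.8,   37.8,  -64.7, -104.6])] [-55.7, 3.8, 51.2, 0.1, 25.2, -0.3]
lift [array([  73.9,   14.6,  -37.4,   43.1,  -59.8, -101.1])]
place -25 0 [573.   33.6  26.7] [array([ 34.8,  27.5, -34. ,  28.3, -47. , -57.6])]
place -25 0.12 [573.   33.6 146.7] [array([ 35.5,  19.3, -26.2,  23. , -61.7, -49.6])]
```

Call:
carry_out --series '[[[-20, 2, 5, 0, 5, 0], [-20, 3.5, 15, 0, 12, 0], [-13, 3.5, 24, 0, 20, 0], [-13, 3.5, 24, 0, 20, 0], [-13, 3.5, 24, 0, 20, 0]]]'

```text
clock: 9.48
tool_pos: [0.4373, 0.373, 0.1622]
orientation: [-120.9, 54.8, -26.7]
force: [0.1, -1.0, 0.4]
opening: 0.0872
```

```bash
cat > tgt.py <<'E'
from kin2 import *
def rest(lean=-20,sg=-1):
  Rt,n=Rslope(9.3,sgn=sg);u=sg*Rt[:,1];l=np.cross(n,u)
  c=np.array([.4754,.3535,.1071])-.0014*u+.0016*l
  Rl=Rn.from_rotvec(u*np.radians(lean)).as_matrix()@Rt
  return c,Rl,-Rl[:,0],n,u,l
def place(pos=(.573,.037,.034),lean=-20,sg=-1,yaw=0,d=-.008):
  R0,_=Rslope(0,0,sgn=sg)
  Rp=Rz(yaw)@Rn.from_rotvec(np.array([1,0,0])*np.radians(lean)).as_matrix()@R0
  return np.array(pos)+d*-Rp[:,0],Rp
def fkp():
  # pose from joints (often less noisy)
  o=get_obs(); return fk3(o["joint_pos"],PP)
E
python3 - <<'E'
from tgt import *
p,R,o=show()
c,Rl,a,n,u,l=rest()
print(rel(p,R,c+a*-.008,Rl),"fk",rel(*fkp(),c+a*-.008,Rl))
s=snap("wrist","w5")
crop(s,200,90,150,250,3,"c_w5")
E
```

```text
t9.47 p [0.4373 0.373  0.1622] psi -170.5 xax [ 0.514 -0.259 -0.817] open 0.0872 F [ 0.1 -1.   0.4] q [  77.8   13.8  -42.6   44.2  -53.1 -107. ]
[77.2, -1.3, -0.4, 0.3, 0.2, -0.3] fk [78.5, -1.4, -1.8, 0.3, 0.2, -0.3]
```

View pics/w5.png

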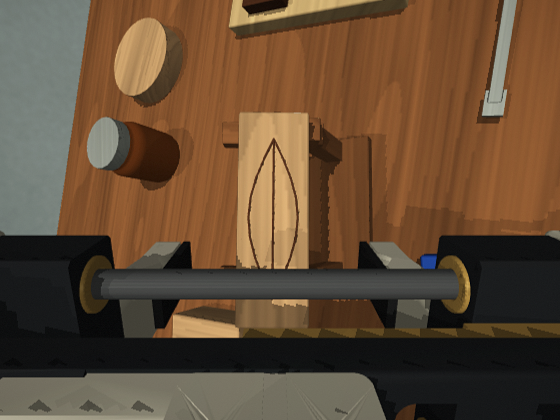

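Call:
carry_out --series '[[[30, -0.5, 0, 0, 0, 0], [60, -1, 0, 0, 0, 0], [77, -1, -1, 0, 0, 0], [77, -1, -1, 0, 0, 0]]]'

```text
clock: 10.02
tool_pos: [0.4788, 0.3497, 0.1005]
orientation: [-120.9, 54.8, -27.0]
force: [0.6, 0.8, -0.8]
opening: 0.0879
```

```bash
python3 - <<'E'
from tgt import *
p,R,o=show()
c,Rl,a,n,u,l=rest()
print(rel(p,R,c+a*-.008,Rl),"fk",rel(*fkp(),c+a*-.008,Rl))
s=snap("scene","s6");crop(s,260,60,140,140,5,"c_s6")
E
```

```text
t10.03 p [0.4788 0.3497 0.1005] psi -170.7 xax [ 0.514 -0.261 -0.817] open 0.0879 F [ 0.6  0.8 -0.8] q [  69.2   18.2  -48.1   56.1  -43.7 -113.8]
[-0.7, 0.4, 3.1, 0.1, 0.1, -0.3] fk [0.5, 1.0, 1.5, 0.1, 0.1, -0.3]
```

View pics/c_s6.png

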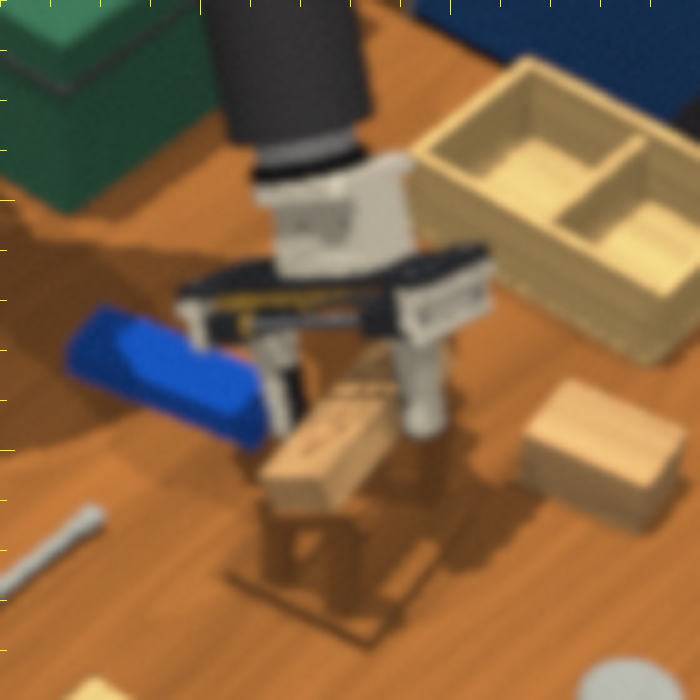

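Call:
carry_out --hand 1 --series '[[[0, 0, 0, 0, 0, 0], [0, 0, 0, 0, 0, 0], [0, 0, 0, 0, 0, 0], [0, 0, 0, 0, 0, 0], [0, 0, 0, 0, 0, 0], [0, 0, 0, 0, 0, 0], [0, 0, 0, 0, 0, 0]]]'

```text
clock: 10.95
tool_pos: [0.4784, 0.3522, 0.1003]
orientation: [-120.9, 54.8, -26.8]
force: [-5.3, 0.9, 3.0]
opening: 0.0494
```

```bash
python3 - <<'E'
from tgt import *
p,R,o=show()
c,Rl,a,n,u,l=rest()
# lift 110mm vertical
print("lift",rel(p,R,p+[0,0,.02],R),rel(p,R,p+[0,0,.11],R))
s=snap("wrist","w7")
E
```

```text
t10.95 p [0.4784 0.3522 0.1003] psi -170.6 xax [ 0.515 -0.26  -0.817] open 0.0494 F [-5.3  0.9  3. ] q [  69.4   18.4  -48.    56.1  -43.7 -113.8]
lift [-16.3, -9.9, -5.9, 0.0, 0.0, 0.0] [-89.9, -54.4, -32.5, 0.0, 0.0, 0.0]
```

View pics/w7.png

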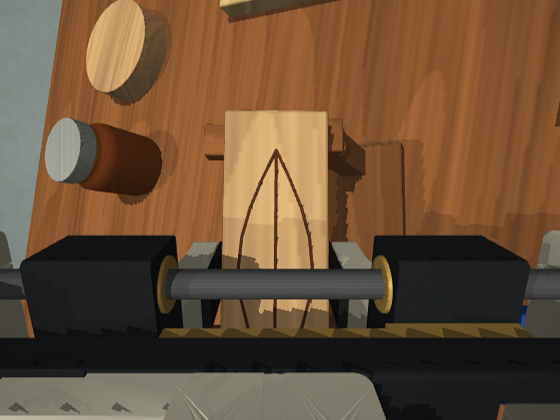

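Call:
carry_out --series '[[[-16, -10, -6, 0, 0, 0], [-50, -30, -18, 0, 0, 0], [-90, -54, -32, 0, 0, 0], [-90, -54, -32, 0, 0, 0]]]'

```text
clock: 11.5
tool_pos: [0.4784, 0.3545, 0.2131]
orientation: [-120.3, 54.8, -26.3]
force: [-0.3, 0.2, -2.1]
opening: 0.0497
```

```bash
python3 - <<'E'
from tgt import *
p,R,o=show()
tp,Rp=place((.565,.032,.034+.12))
print(tp,rel(p,R,tp,Rp))
E
```

```text
t11.50 p [0.4784 0.3545 0.2131] psi -170.8 xax [ 0.516 -0.255 -0.818] open 0.0497 F [-0.3  0.2 -2.1] q [ 73.   10.8 -38.7  43.4 -55.8 -99.1]
[0.565      0.02926384 0.14648246] [182.1, 4.3, -290.7, -1.6, 2.8, 31.1]
```

Call:
carry_out --series '[[[182, 4, -291, -1.6, 2.8, 31], [182, 4, -291, -1.6, 2.8, 31], [182, 4, -291, -1.6, 2.8, 31], [182, 4, -291, -1.6, 2.8, 31], [182, 4, -291, -1.6, 2.8, 31], [182, 4, -291, -1.6, 2.8, 31], [182, 4, -291, -1.6, 2.8, 31], [182, 4, -291, -1.6, 2.8, 31], [182, 4, -291, -1.6, 2.8, 31]]]'

```text
clock: 12.62
tool_pos: [0.5646, 0.0275, 0.1453]
orientation: [179.8, 69.7, -90.1]
force: [-0.8, 0.9, -1.9]
opening: 0.0497
```

```bash
python3 - <<'E'
from tgt import *
p,R,o=show()
tp,Rp=place((.565,.032,.034+.12))
print(tp,rel(p,R,tp,Rp),rel(*fkp(),tp,Rp))
snap("wrist","w8");s=snap("scene","s8");t=snap("top","t8")
crop(s,200,130,160,140,5,"c_s8");crop(t,220,150,140,110,5,"c_t8")
E
```

```text
t12.62 p [0.5646 0.0275 0.1453] psi -179.9 xax [-0.001 -0.347 -0.938] open 0.0497 F [-0.8  0.9 -1.9] q [ 33.6  17.2 -26.4  19.6 -59.5 -45.5]
[0.565      0.02926384 0.14648246] [-1.7, -0.4, 1.3, 0.1, -0.3, -0.0] [-0.7, 0.2, 0.2, 0.1, -0.3, -0.0]
```

View pics/c_s8.png

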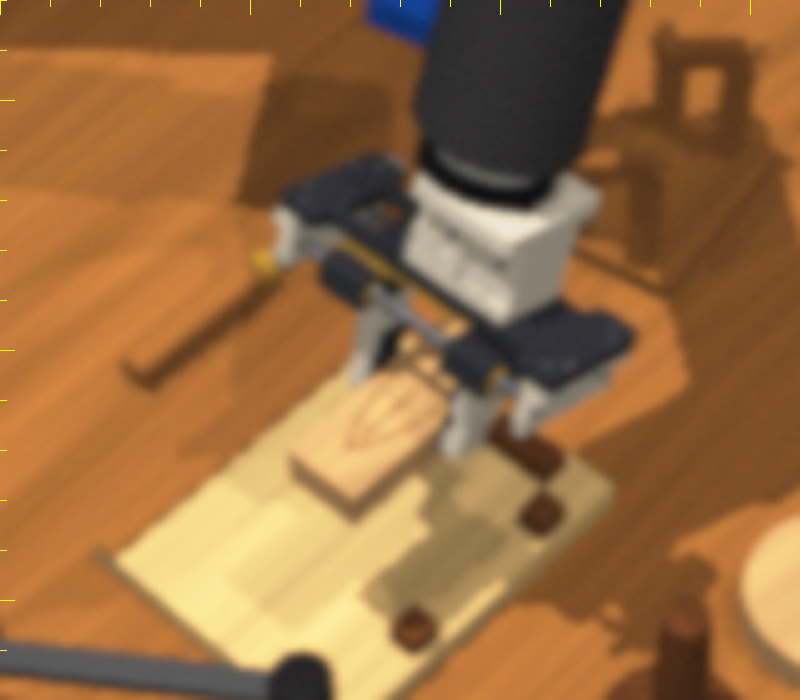

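View pics/w8.png

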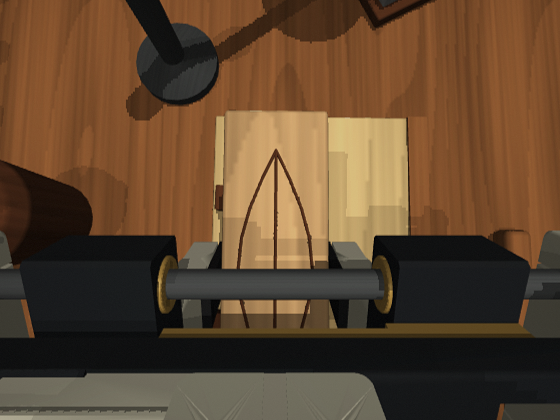

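```bash
python3 - <<'E'
from h import *
t=load("t3");s=load("s3");s1=load("s4");w=load("w8")
crop(t,240,180,95,75,8,"c_t3b");crop(s,215,190,115,90,6,"c_s3b")
# stop centroids: dark pixels inside board polygon
def cen(s,polyw,nm):
    img=s["color"].astype(int);k=8
    big=cv2.resize(s["color"],None,fx=k,fy=k,interpolation=cv2.INTER_CUBIC).astype(int)
    m=np.zeros(big.shape[:2],np.uint8)
    cv2.fillPoly(m,[np.array([(proj(s,q)+.5)*k for q in polyw]).astype(np.int32)],1)
    d=((big.sum(2)<270)&(m>0)).astype(np.uint8)
    n,L,st,ce=cv2.connectedComponentsWithStats(d)
    for i in range(1,n):
        if st[i][4]>400:
            u,v=(ce[i]+.5)/k-.5; print(nm,st[i],(u,v),onz(s,u,v,.036).round(4))
poly=[(.535,.137,.036),(.62,.137,.036),(.62,-.05,.036),(.535,-.05,.036)]
cen(t,poly,"top");cen(s,poly,"scene")
E
```

```text
top [2087 1493   53   61 2824] (np.float64(263.7088792492918), np.float64(190.09060729461757)) [0.6071 0.0924 0.036 ]
top [2370 1497   57   67 3064] (np.float64(299.30054667101825), np.float64(191.1462140992167)) [ 0.6062 -0.0159  0.036 ]
top [2004 1565   52  128 5852] (np.float64(253.23925580997948), np.float64(203.09682587149692)) [0.5664 0.123  0.036 ]
scene [2383 1705  116  103 6229] (np.float64(304.92977404077703), np.float64(219.04921536362176)) [0.5742 0.1156 0.036 ]
scene [2437 1835   60   59 2048] (np.float64(307.66192626953125), np.float64(232.510498046875)) [0.6122 0.0843 0.036 ]
scene [2231 2021   63   61 2351] (np.float64(282.13842513823903), np.float64(255.8444013185878)) [ 0.6116 -0.0249  0.036 ]
```

View pics/c_t3b.png

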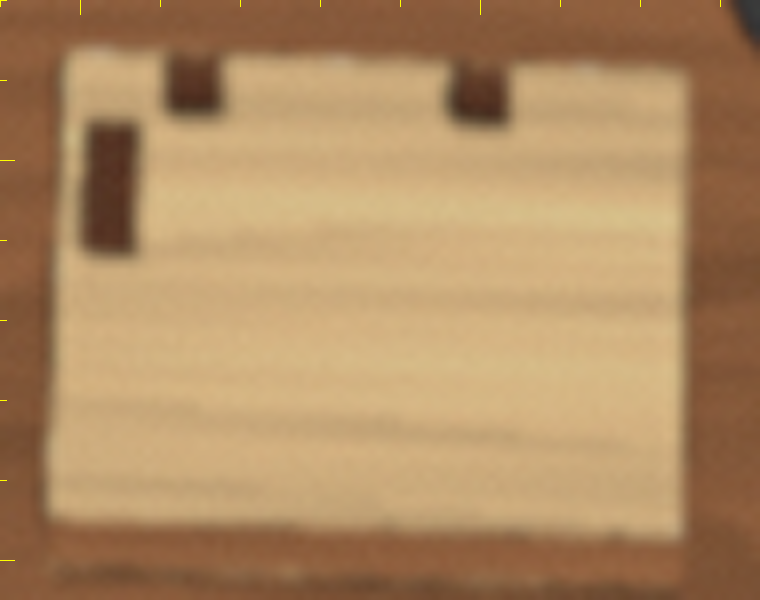

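View pics/c_s3b.png

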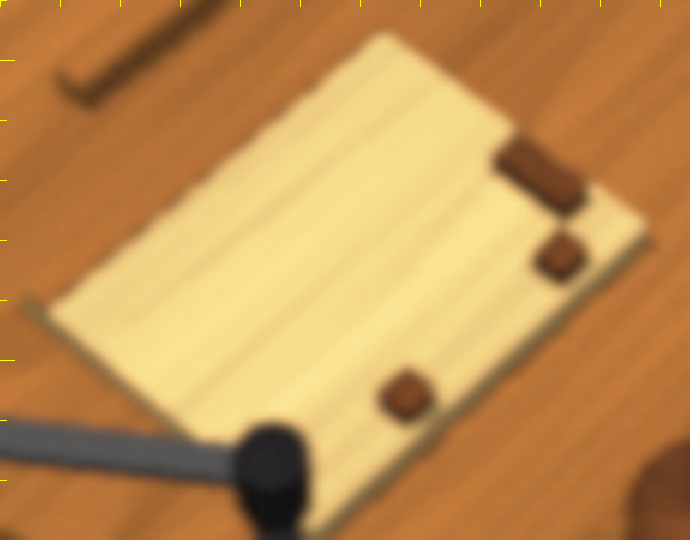

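```bash
python3 - <<'E'
from tgt import *
p,R=fkp()
for dz in (.03,.006):
    tp,Rp=place((.565,.031,.034+dz)); print(rel(p,R,tp,Rp))
E
```

```text
[84.3, 0.1, 30.5, 0.1, -0.3, -0.0]
[106.8, 0.1, 38.8, 0.1, -0.3, -0.0]
```

Call:
carry_out --series '[[[42, 0, 15, 0, 0, 0], [84, 0, 30, 0, 0, 0], [100, 0, 36.3, 0, 0, 0], [107, 0, 38.8, 0, -0.3, 0], [107, 0, 38.8, 0, -0.3, 0]]]'

```text
clock: 13.4
tool_pos: [0.5646, 0.0263, 0.0318]
orientation: [179.8, 70.0, -90.1]
force: [-0.2, 0.8, -1.3]
opening: 0.0498
```

```bash
python3 - <<'E'
from tgt import *
show();p,R=fkp()
tp,Rp=place((.565,.031,.034)); print(rel(p,R,tp,Rp),p)
s=snap("scene","s9");crop(s,200,150,160,140,5,"c_s9")
E
```

```text
t13.40 p [0.5646 0.0263 0.0318] psi -179.9 xax [-0.001 -0.342 -0.94 ] open 0.0498 F [-0.2  0.8 -1.3] q [ 32.8  24.9 -34.1  24.1 -44.7 -52. ]
[5.5, 0.8, 2.7, 0.1, 0.0, -0.0] [0.56581695 0.0276544  0.03260164]
```

View pics/c_s9.png

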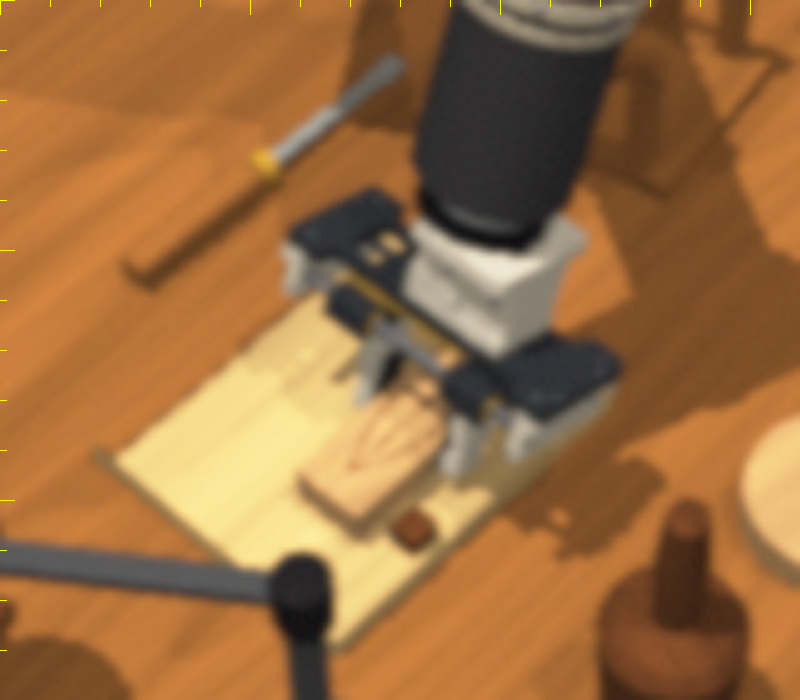

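Call:
carry_out --series '[[[3.8, 0, 1.4, 0, 0, 0], [4.7, 0, 1.7, 0, 0, 0], [4.7, 0, 1.7, 0, 0, 0]]]'

```text
clock: 13.82
tool_pos: [0.5646, 0.0261, 0.027]
orientation: [179.9, 70.0, -90.0]
force: [0.0, -0.1, -0.2]
opening: 0.0498
```

Call:
carry_out --series '[[[0.5, 0, 0.2, 0, 0, 0], [0.9, 0, 0.3, 0, 0, 0], [0.9, 0, 0.3, 0, 0, 0]]]'

```text
clock: 14.2
tool_pos: [0.5647, 0.026, 0.0266]
orientation: [179.9, 70.0, -90.0]
force: [-1.7, 0.9, 7.2]
opening: 0.0498
```

Call:
carry_out --series '[[[-0.3, -3, 0, 0, 0, 0], [-0.3, -5, 0, 0, 0, 0], [-0.3, -6, 0, 0, 0, 0], [-0.3, -6, 0, 0, 0, 0]]]'

```text
clock: 14.7
tool_pos: [0.5699, 0.0255, 0.0265]
orientation: [179.7, 69.9, -90.3]
force: [-3.9, -0.0, 8.1]
opening: 0.0501
```

```bash
python3 - <<'E'
from tgt import *
show();p,R=fkp();print(p)
E
```

```text
t14.70 p [0.5699 0.0255 0.0265] psi 180.0 xax [-0.002 -0.343 -0.939] open 0.0501 F [-3.9 -0.   8.1] q [ 32.4  25.7 -33.7  24.4 -44.3 -52. ]
[0.57118274 0.02682799 0.02732244]
```

Keep advancing in +x in small steps, watching for the reaction force.

Call:
carry_out --series '[[[0, -1, 0, 0, 0, 0], [0, -1.5, 0, 0, 0, 0], [0, -1.5, 0, 0, 0, 0]]]'

```text
clock: 15.08
tool_pos: [0.5713, 0.0254, 0.0265]
orientation: [179.7, 69.9, -90.3]
force: [-4.6, 0.4, 7.1]
opening: 0.0499
```

Call:
carry_out --series '[[[0, -0.8, 0, 0, 0, 0], [0, -1.2, 0, 0, 0, 0], [0, -1.2, 0, 0, 0, 0]]]'

```text
clock: 15.45
tool_pos: [0.5722, 0.0254, 0.0265]
orientation: [179.6, 69.9, -90.4]
force: [-7.1, 1.4, 8.9]
opening: 0.0499
```

Call:
carry_out --series '[[[0, -0.6, 0, 0, 0, 0], [0, -1, 0, 0, 0, 0], [0, -1, 0, 0, 0, 0]]]'

```text
clock: 15.82
tool_pos: [0.5723, 0.0253, 0.0265]
orientation: [179.5, 69.9, -90.6]
force: [-12.2, 5.1, 11.7]
opening: 0.0497
```

```bash
python3 - <<'E'
from tgt import *
_,_,o=show();p,R=fkp();print(p,o["moment"])
E
```

```text
t15.82 p [0.5723 0.0253 0.0265] psi 180.0 xax [-0.003 -0.344 -0.939] open 0.0497 F [-12.2   5.1  11.7] q [ 32.3  25.9 -33.3  24.3 -44.6 -51.8]
[0.57352755 0.02667711 0.02731991] [ 1.52874956  4.4681228  -1.45221943]
```

Call:
carry_out --series '[[[-1, 0.7, 1.6, 0, 0, 0], [-1.6, 0.7, 3.5, 0, 0, 0], [-2, 0.7, 4.6, 0, 0, 0], [-2, 0.7, 4.6, 0, 0, 0]]]'

```text
clock: 16.32
tool_pos: [0.5723, 0.0295, 0.0265]
orientation: [179.5, 69.9, -90.6]
force: [-3.5, -5.3, 7.1]
opening: 0.0498
```

```bash
python3 - <<'E'
from tgt import *
_,_,o=show();p,R=fkp();print(p,o["moment"])
s=snap("scene","s10");crop(s,220,170,110,100,7,"c_s10")
s=snap("wrist","w10")
E
```

```text
t16.32 p [0.5723 0.0295 0.0265] psi 179.9 xax [-0.003 -0.344 -0.939] open 0.0498 F [-3.5 -5.3  7.1] q [ 32.7  26.  -33.1  24.1 -44.8 -52. ]
[0.57355791 0.03089898 0.02729562] [-1.03907987  1.63651927 -0.68044526]
```

View pics/c_s10.png

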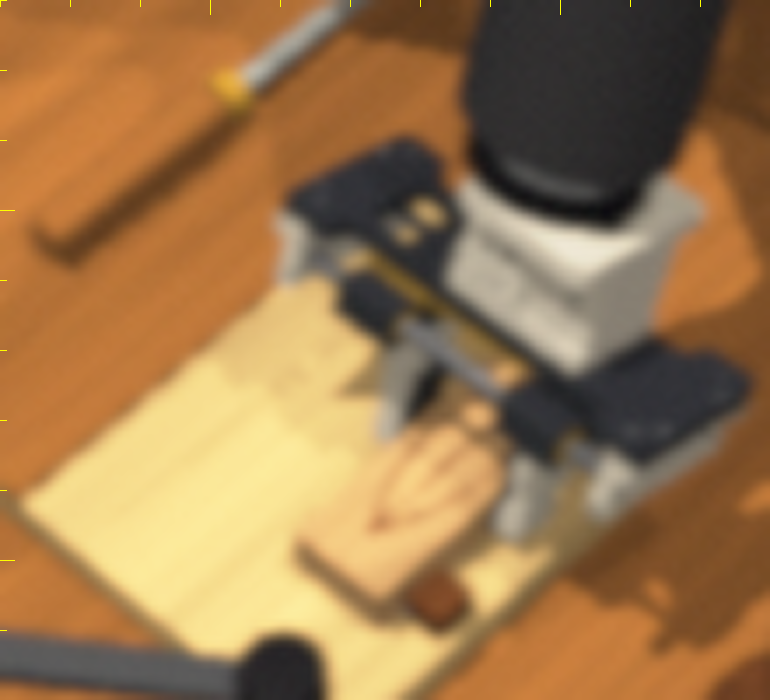

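View pics/w10.png

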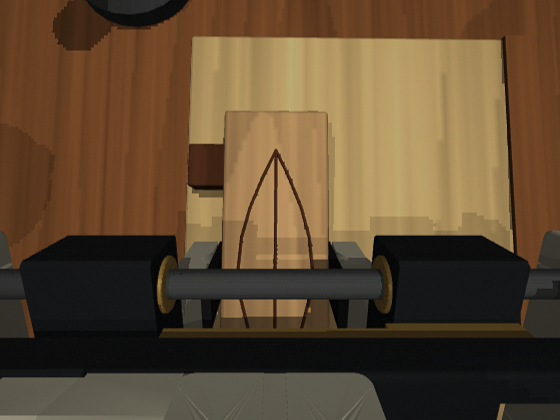

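Call:
carry_out --series '[[[-0.5, 0, 1.2, 0, 0, 0], [-0.8, 0, 2.3, 0, 0, 0], [-0.8, 0, 2.3, 0, 0, 0]]]'

```text
clock: 16.8
tool_pos: [0.5723, 0.0318, 0.0265]
orientation: [179.5, 69.8, -90.6]
force: [-4.8, -5.5, 6.6]
opening: 0.0499
```

Call:
carry_out --series '[[[-0.3, 0, 0.9, 0, 0, 0], [-0.5, 0, 1.4, 0, 0, 0], [-0.5, 0, 1.4, 0, 0, 0]]]'

```text
clock: 17.18
tool_pos: [0.5723, 0.0332, 0.0265]
orientation: [179.5, 69.8, -90.6]
force: [-2.7, -6.3, 6.6]
opening: 0.05
```

Call:
carry_out --series '[[[-0.3, 0, 0.9, 0, 0, 0], [-0.5, 0, 1.4, 0, 0, 0], [-0.5, 0, 1.4, 0, 0, 0]]]'

```text
clock: 17.55
tool_pos: [0.5723, 0.034, 0.0265]
orientation: [179.4, 69.8, -90.6]
force: [0.4, -11.0, 5.6]
opening: 0.0497
```

Call:
carry_out --series '[[[-0.2, -0.6, 0.5, 0, 0, 0], [-0.2, -1.2, 0.6, 0, 0, 0], [-0.2, -1.2, 0.6, 0, 0, 0]]]'

```text
clock: 17.92
tool_pos: [0.5723, 0.034, 0.0265]
orientation: [179.1, 69.7, -90.9]
force: [-6.4, -9.9, 9.2]
opening: 0.0497
```

```bash
python3 - <<'E'
from tgt import *
_,_,o=show();p,R=fkp();print(p,o["moment"])
E
```

```text
t17.93 p [0.5723 0.034  0.0265] psi 179.9 xax [-0.006 -0.346 -0.938] open 0.0497 F [-6.4 -9.9  9.2] q [ 33.1  26.2 -32.7  23.8 -45.3 -52.2]
[0.57357592 0.03541004 0.0273103 ] [-2.87516887  1.84069323 -0.63197075]
```

Call:
carry_out --hand -1 --series '[[[0, 0, 0, 0, 0, 0], [0, 0, 0, 0, 0, 0], [0, 0, 0, 0, 0, 0], [0, 0, 0, 0, 0, 0]]]'

```text
clock: 18.42
tool_pos: [0.5748, 0.0374, 0.0261]
orientation: [179.9, 70.0, -90.1]
force: [-0.3, -0.3, -0.1]
opening: 0.0836
```

```bash
python3 - <<'E'
from tgt import *
_,_,o=show();p,R=fkp();print(p)
E
```

```text
t18.43 p [0.5748 0.0374 0.0261] psi -180.0 xax [-0.    -0.342 -0.94 ] open 0.0836 F [-0.3 -0.3 -0.1] q [ 33.2  26.3 -32.6  23.9 -45.  -52.2]
[0.57606835 0.03884232 0.02695516]
```

Call:
carry_out --series '[[[-30, 0, -11, 0, 0, 0], [-80, 0, -29, 0, 0, 0], [-141, 0, -51, 0, 0, 0], [-190, 0, -52, 0, 0, 0], [-190, 0, -52, 0, 0, 0]]]'

```text
clock: 19.05
tool_pos: [0.577, 0.0552, 0.2268]
orientation: [-178.9, 70.2, -88.9]
force: [1.2, 1.0, -1.0]
opening: 0.0879
```

```bash
python3 - <<'E'
from tgt import *
_,_,o=show()
s=snap("scene","s11");crop(s,220,170,110,100,7,"c_s11")
s=snap("wrist","w11");s=snap("top","t11");crop(s,235,175,100,80,8,"c_t11")
E
```

```text
t19.05 p [0.577  0.0552 0.2268] psi -179.9 xax [ 0.007 -0.338 -0.941] open 0.0879 F [ 1.2  1.  -1. ] q [ 35.3  14.6 -17.6  17.3 -70.1 -43. ]
```

View pics/c_s11.png

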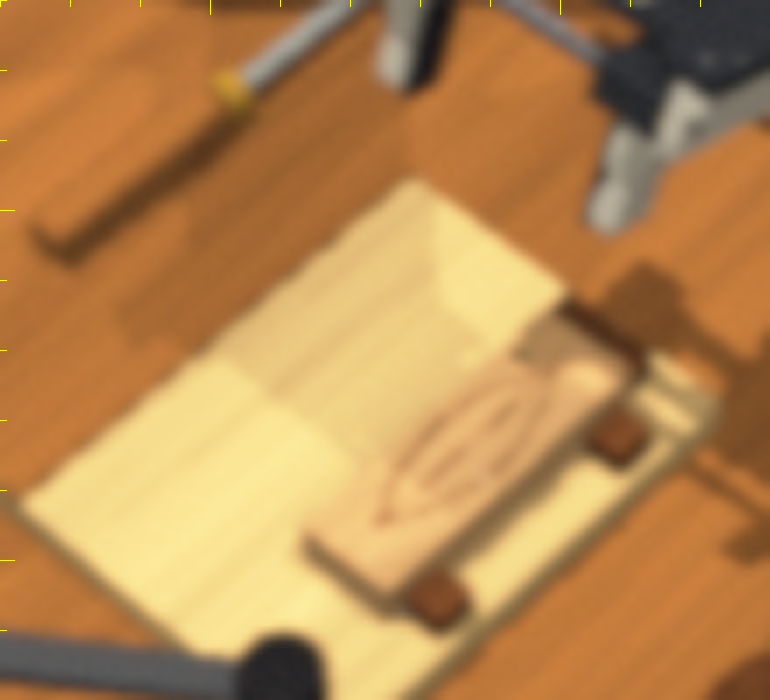

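View pics/c_t11.png

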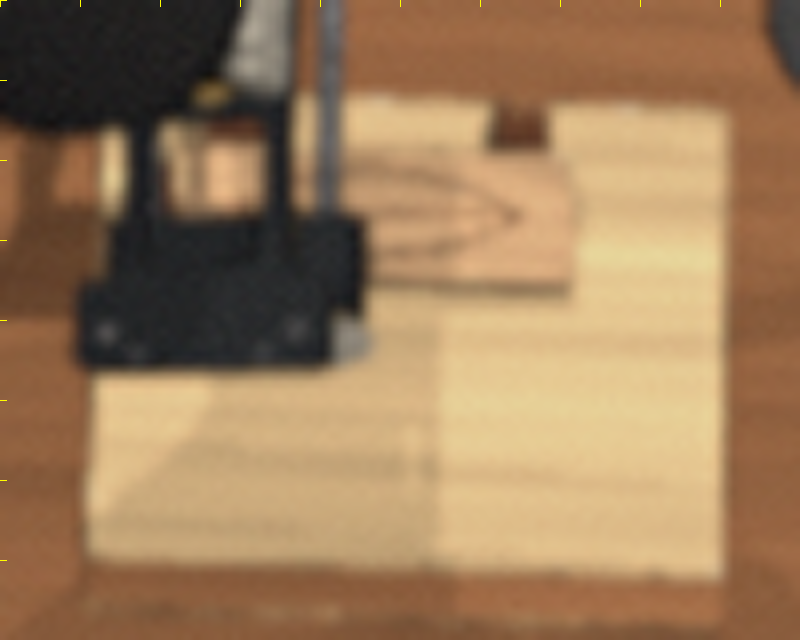

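View pics/w11.png

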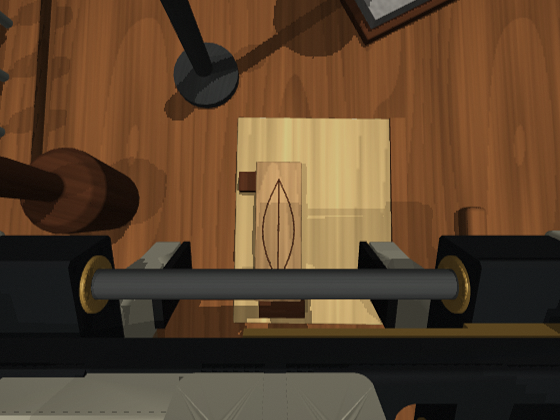

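```bash
python3 - <<'E'
from tgt import *
p,R=fkp()
tp=np.array([.575,.16,.2]);Rt=down(180)
print(ik(tp,Rt,10),rel(p,R,tp,Rt))
E
```

```text
[array([ 3.42783079e+01,  1.42995794e+01, -1.17920962e+01,  5.41343090e-16,
       -6.39083244e+01, -3.42783079e+01])] [-15.3, -0.5, 106.8, 0.0, -20.0, -0.1]
```

Call:
carry_out --series '[[[-15, 0, 107, 0, -20, 0], [-15, 0, 107, 0, -20, 0], [-15, 0, 107, 0, -20, 0], [-15, 0, 107, 0, -20, 0]]]'

```text
clock: 19.7
tool_pos: [0.5743, 0.1571, 0.1991]
orientation: [149.6, 89.7, -120.4]
force: [0.7, 0.1, 0.4]
opening: 0.0877
```

```bash
python3 - <<'E'
from tgt import *
_,_,o=show()
s=snap("wrist","w12");crop(s,190,60,170,180,4,"c_w12")
E
```

```text
t19.70 p [0.5743 0.1571 0.1991] psi 180.0 xax [-0.003 -0.005 -1.   ] open 0.0877 F [0.7 0.1 0.4] q [ 34.2  14.4 -11.9   0.2 -64.1 -34.3]
```

View pics/w12.png

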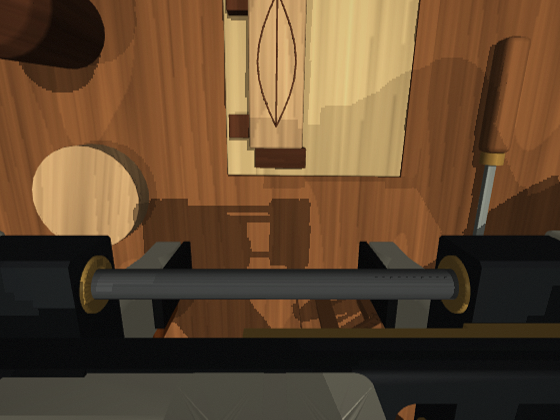

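View pics/c_w12.png

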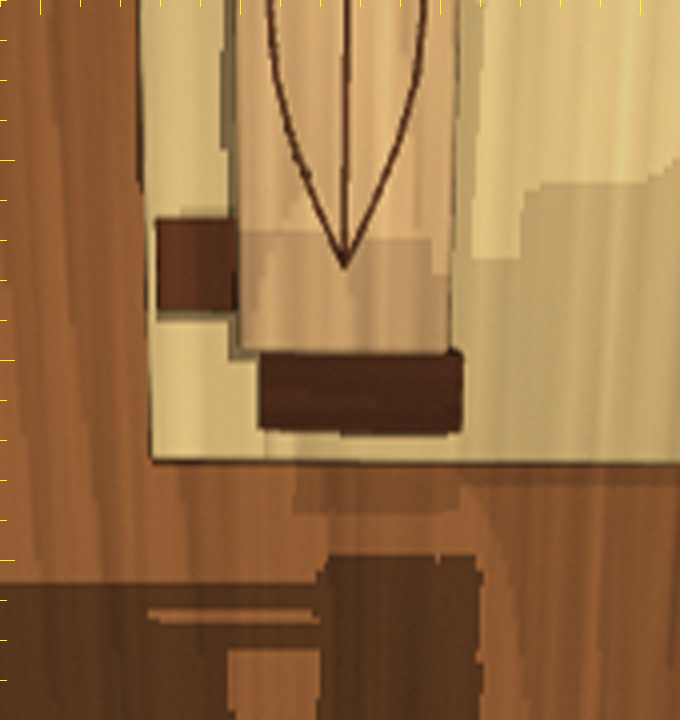

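```bash
python3 - <<'E'
from tgt import *
s=load("w11");crop(s,225,150,90,130,6,"c_w11")
E
```

```text
(no output)
```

View pics/c_w11.png

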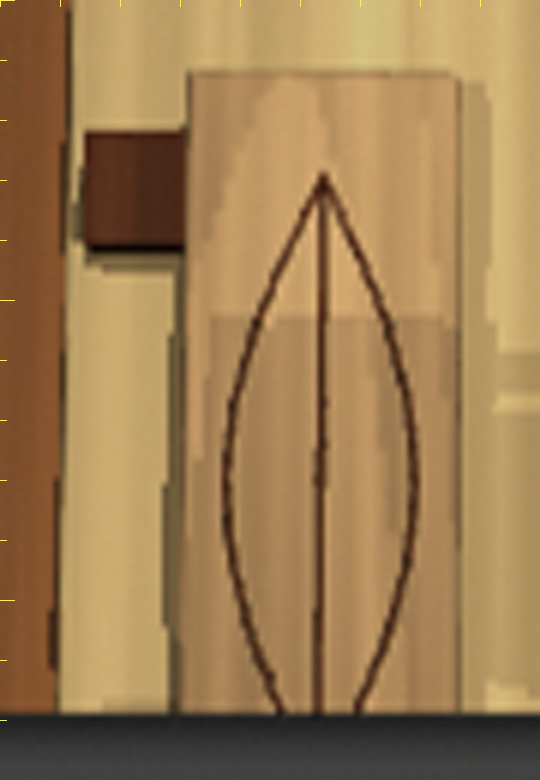

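```bash
python3 - <<'E'
from tgt import *
np.set_printoptions(precision=4,suppress=True)
def g(s,u0,v0,k,x,y,z): return onz(s,(x+.5)/k-.5+u0,(y+.5)/k-.5+v0,z)
a=load("w11");b=load("w12")
f=lambda x,y,z:g(a,225,150,6,x,y,z)
h=lambda x,y,z:g(b,190,60,4,x,y,z)
for nm,F,p1,p2,z in [("w11 blank far edge",f,(188,80),(180,700),.048),("w11 midline",f,(323,180),(317,710),.048),("w11 blank near edge",f,(458,80),(460,700),.048),("w11 board edge",f,(70,20),(57,700),.02),
  ("w12 blank far",h,(237,5),(241,350),.048),("w12 mid",h,(347,5),(344,265),.048),("w12 near",h,(457,5),(450,350),.048),("w12 board",h,(137,5),(151,460),.02)]:
    P,Q=F(*p1,z),F(*p2,z);d=Q-P;print(nm,P[:2],Q[:2],"dev %.2f"%np.degrees(np.arctan2(d[0],d[1])))
print("w11 stop near/far x",f(186,190,.036),f(86,190,.036),"end",f(320,74,.048))
print("w12 stop",h(237,265,.036),h(157,265,.036),"blank end",h(345,352,.048),"endstop outer",h(360,430,.036),h(360,352,.036))
E
```

```text
w11 blank far edge [ 0.5961 -0.0354] [0.5969 0.0759] dev 0.42
w11 midline [ 0.5716 -0.0171] [0.5727 0.0777] dev 0.67
w11 blank near edge [ 0.5471 -0.0354] [0.5474 0.0759] dev 0.17
w11 board edge [ 0.6211 -0.0537] [0.6222 0.0786] dev 0.49
w12 blank far [0.5962 0.0365] [0.5968 0.1113] dev 0.47
w12 mid [0.572  0.0365] [0.5726 0.0919] dev 0.66
w12 near [0.5478 0.0365] [0.5477 0.1113] dev -0.04
w12 board [0.6221 0.0318] [0.6229 0.1417] dev 0.41
w11 stop near/far x [ 0.5971 -0.0172  0.036 ] [ 0.6158 -0.0172  0.036 ] end [ 0.5721 -0.0365  0.048 ]
w12 stop [0.5982 0.0921 0.036 ] [0.6174 0.0921 0.036 ] blank end [0.5724 0.1118 0.048 ] endstop outer [0.5686 0.1317 0.036 ] [0.5686 0.1127 0.036 ]
```

```bash
python3 - <<'E'
from tgt import *
s=snap("top","t12")
c=s["color"][150:260,320:450,::-1].astype(float)
g=np.clip((c/110.)**.5*255,0,255).astype(np.uint8)
g=cv2.resize(g,None,fx=5,fy=5,interpolation=cv2.INTER_CUBIC)
cv2.imwrite("pics/c_t12.png",g)
for r in [(.488,-.2763,.2545)]: print((proj(s,r)-[320,150]+.5)*5)
p,R=fkp()
tp=np.array([.488,-.277,.33]);print(rel(p,R,tp,down(124)))
E
```

```text
[454.01538512 370.06554342]
[-128.7, 87.0, -435.4, 56.0, -0.3, -0.0]
```

View pics/c_t12.png

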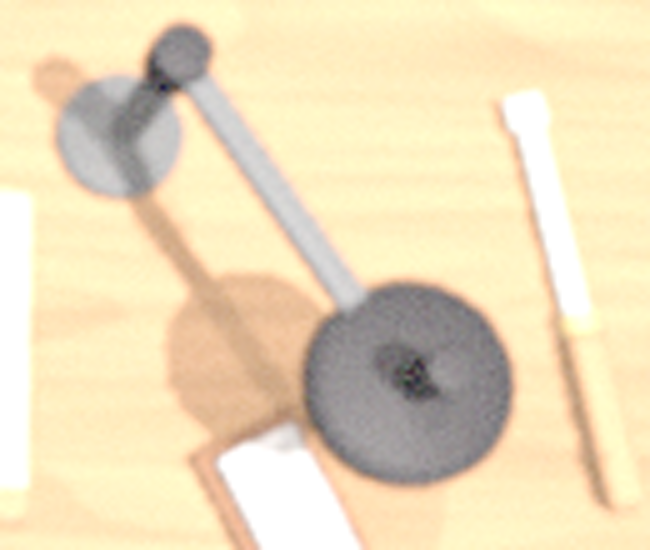

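Call:
carry_out --series '[[[-60, 0, -20, 5, 0, 0], [-129, 87, -435, 56, 0, 0], [-129, 87, -435, 56, 0, 0], [-129, 87, -435, 56, 0, 0], [-129, 87, -435, 56, 0, 0], [-129, 87, -435, 56, 0, 0], [-129, 87, -435, 56, 0, 0], [-129, 87, -435, 56, 0, 0], [-129, 87, -435, 56, 0, 0], [-129, 87, -435, 56, 0, 0]]]'

```text
clock: 21.05
tool_pos: [0.4874, -0.2765, 0.3286]
orientation: [155.9, 89.8, -170.1]
force: [-0.3, 0.8, -0.5]
opening: 0.0876
```

```bash
python3 - <<'E'
from tgt import *
p,R,o=show();p,R=fkp()
print(p,rel(p,R,(.488,-.2765,.216),down(124)))
s=snap("wrist","w13");print(proj(s,(.488,-.2765,.2545)))
c=s["color"][100:270,190:360,::-1].astype(float)
g=np.clip((c/60.)**.6*255,0,255).astype(np.uint8)
g=cv2.resize(g,None,fx=4,fy=4,interpolation=cv2.INTER_CUBIC);cv2.imwrite("pics/c_w13.png",g[:600])
E
```

```text
t21.05 p [ 0.4874 -0.2765  0.3286] psi 124.0 xax [-0.003 -0.    -1.   ] open 0.0876 F [-0.3  0.8 -0.5] q [ -9.5   6.9  -4.2   0.1 -79.  -46.5]
[ 0.48737731 -0.27629361  0.32851811] [112.5, -0.6, 0.7, -0.0, -0.1, -0.1]
[273.01153767 217.96507027]
```

View pics/c_w13.png

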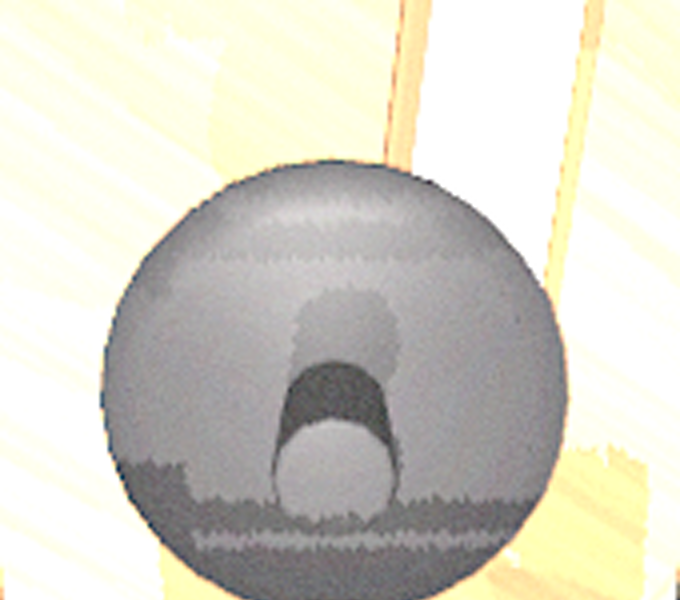

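```bash
python3 - <<'E'
from tgt import *
s=load("w13");k2=onz(s,274,219.5,.2545)[:2];k1=np.array([.5291,.0067])
# tangential coordinate at k1 from grip: TCP(.5287,.0046)
print(k2)
def hinge(k1,k2):
    m=(k1+k2)/2;d=k2-k1;L=np.hypot(*d);n=np.array([-d[1],d[0]])/L;return m+n*np.sqrt(.21**2-L*L/4)
C=hinge(k1,k2);print(C,hinge(np.array([.5287,.0046]),np.array([.488,-.2763])))
for C in (C,hinge(np.array([.5287,.0046]),np.array([.488,-.2763])),np.array([.662,-.157])):
    b=np.array([.5722,.0377])-C;a=np.arctan2(b[1],b[0]);print(C,np.hypot(*b),np.degrees(a),C+.21*np.array([np.cos(a),np.sin(a)]), "cur ang",np.degrees(np.arctan2(*(k2-C)[::-1])))
E
```

```text
[ 0.48858226 -0.27521949]
[ 0.6616085  -0.15621562] [ 0.66153949 -0.15804584]
[ 0.6616085  -0.15621562] 0.2135348819713185 114.75296624062226 [0.57368008 0.0344899 ] cur ang -145.48061127227442
[ 0.66153949 -0.15804584] 0.2151696522137496 114.53221925706906 [0.57434646 0.03299702] cur ang -145.88346837570325
[ 0.662 -0.157] 0.214411123778595 114.76020958652863 [0.57404747 0.0336944 ] cur ang -145.7176080534899
```

Call:
carry_out --series '[[[30, -0.5, 0.5, -10, 0, 0], [70, -0.5, 0.5, -14, 0, 0], [112, -0.5, 0.5, -14, 0, 0], [112, -0.5, 0.5, -14, 0, 0]]]'

```text
clock: 21.6
tool_pos: [0.4869, -0.2746, 0.2143]
orientation: [121.7, 89.6, 169.8]
force: [0.7, -0.2, 1.6]
opening: 0.0878
```

Call:
carry_out --hand 1 --series '[[[0, 0, 0, 0, 0, 0], [0, 0, 0, 0, 0, 0], [0, 0, 0, 0, 0, 0], [0, 0, 0, 0, 0, 0], [0, 0, 0, 0, 0, 0], [0, 0, 0, 0, 0, 0], [0, 0, 0, 0, 0, 0], [0, 0, 0, 0, 0, 0], [0, 0, 0, 0, 0, 0]]]'

```text
clock: 22.72
tool_pos: [0.4886, -0.2764, 0.2171]
orientation: [140.8, 89.9, -171.2]
force: [0.4, -0.6, 0.3]
opening: 0.0232
```

```bash
cat > arc.py <<'E'
from tgt import *
import sys
C=np.array([.6616,-.157])
p,R,o=show();f,_=fkp();print("fk",f)
psi0=np.degrees(np.arctan2(R[1,1],R[0,1]))
d=p[:2]-C;a0=np.degrees(np.arctan2(d[1],d[0]));r=np.hypot(*d);print("r",r,"a",a0,"remaining",a0%360-114.7)
tot=float(sys.argv[1]);n=int(sys.argv[2])
for i in range(1,n+1):
    k=np.radians(a0+tot*i/n);print(rel(p,R,(*(C+r*np.array([np.cos(k),np.sin(k)])),p[2]),down(psi0+tot*i/n)))
E
python3 arc.py -50 10
```

```text
t22.73 p [ 0.4886 -0.2764  0.2171] psi 138.0 xax [-0.001 -0.    -1.   ] open 0.0232 F [ 0.4 -0.6  0.3] q [ -9.5  10.3 -14.7   0.  -65.1 -32.5]
fk [ 0.48883284 -0.27623614  0.21725907]
r 0.2101639148275058 a -145.39127239993877 remaining 99.90872760006123
[0.0, 17.6, 5.0, 5.0, -0.1, -0.0]
[0.0, 34.8, 11.6, 10.0, -0.1, -0.0]
[0.0, 51.2, 19.6, 15.0, -0.1, -0.0]
[0.0, 67.0, 29.0, 20.0, -0.1, -0.0]
[0.0, 81.8, 39.8, 25.0, -0.1, -0.0]
[0.0, 95.7, 51.8, 30.0, -0.1, -0.0]
[0.0, 108.4, 64.9, 35.0, -0.1, -0.0]
[0.0, 120.0, 79.2, 40.0, -0.1, -0.0]
[0.0, 130.3, 94.4, 45.0, -0.1, -0.0]
[0.0, 139.2, 110.4, 50.0, -0.1, -0.0]
```

Call:
carry_out --series '[[[0, 17.6, 5, 5, 0, 0], [0, 34.8, 11.6, 10, 0, 0], [0, 51.2, 19.6, 15, 0, 0], [0, 67, 29, 20, 0, 0], [0, 81.8, 39.8, 25, 0, 0], [0, 95.7, 51.8, 30, 0, 0], [0, 108.4, 64.9, 35, 0, 0], [0, 120, 79.2, 40, 0, 0], [0, 130.3, 94.4, 45, 0, 0], [0, 139.2, 110.4, 50, 0, 0]]]'

```text
clock: 23.98
tool_pos: [0.4592, -0.1006, 0.2171]
orientation: [-166.5, 90.0, -168.6]
force: [4.9, -2.3, -5.1]
opening: 0.0233
```

```bash
python3 arc.py -49.7 9
```

```text
t23.98 p [ 0.4592 -0.1006  0.2171] psi 87.9 xax [-0. -0. -1.] open 0.0233 F [ 4.9 -2.3 -5.1] q [  11.7    1.3  -25.    -0.   -63.8 -103.9]
fk [ 0.45916068 -0.10043724  0.21712759]
r 0.2100965300530361 a 164.4255400751273 remaining 49.725540075127284
[-0.0, 19.4, 5.6, 5.5, -0.0, 0.0]
[-0.0, 38.2, 13.1, 11.0, -0.0, 0.0]
[-0.0, 56.2, 22.4, 16.6, -0.0, 0.0]
[-0.0, 73.3, 33.4, 22.1, -0.0, 0.0]
[-0.0, 89.2, 45.9, 27.6, -0.0, 0.0]
[-0.0, 103.8, 59.9, 33.1, -0.0, 0.0]
[-0.0, 117.0, 75.3, 38.7, -0.0, 0.0]
[-0.1, 128.6, 91.8, 44.2, -0.0, 0.0]
[-0.1, 138.6, 109.4, 49.7, -0.0, 0.0]
```

Call:
carry_out --series '[[[0, 19.4, 5.6, 5.5, 0, 0], [0, 38.2, 13.1, 11, 0, 0], [0, 56.2, 22.4, 16.6, 0, 0], [0, 73.3, 33.4, 22.1, 0, 0], [0, 89.2, 45.9, 27.6, 0, 0], [0, 103.8, 59.9, 33.1, 0, 0], [0, 117, 75.3, 38.7, 0, 0], [0, 128.6, 91.8, 44.2, 0, 0], [0, 138.6, 109.4, 49.7, 0, 0], [0, 138.6, 109.4, 49.7, 0, 0]]]'

```text
clock: 25.22
tool_pos: [0.5743, 0.034, 0.2171]
orientation: [-86.3, 90.0, -138.0]
force: [0.5, -2.2, 2.4]
opening: 0.0234
```

```bash
python3 arc.py 0 1; python3 - <<'E'
from tgt import *
s=snap("wrist","w14");s=snap("scene","s14");crop(s,215,150,120,110,6,"c_s14")
E
```

```text
t25.23 p [0.5743 0.034  0.2171] psi 38.3 xax [-0. -0. -1.] open 0.0234 F [ 0.5 -2.2  2.4] q [  22.9   11.6  -13.     0.   -65.4 -164.5]
fk [0.57440869 0.03420811 0.21720415]
r 0.2099931612743457 a 114.57214675269441 remaining -0.12785324730559466
[0.0, 0.0, 0.0, 0.0, 0.0, 0.0]
```

View pics/c_s14.png

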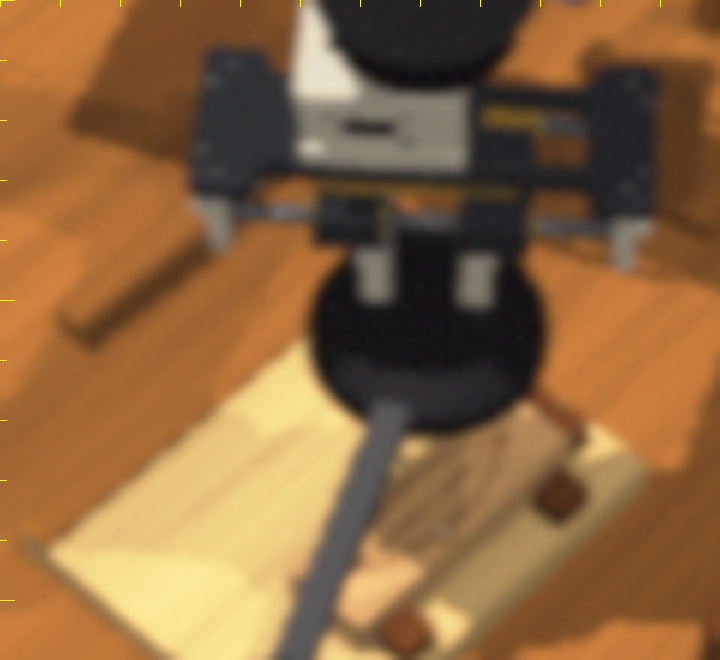

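Call:
carry_out --hand -1 --series '[[[0, 0, 0, 0, 0, 0], [0, 0, 0, 0, 0, 0], [0, 0, 0, 0, 0, 0], [0, 0, 0, 0, 0, 0], [0, 0, 0, 0, 0, 0]]]'

```text
clock: 25.95
tool_pos: [0.573, 0.0336, 0.217]
orientation: [-126.0, 89.9, -177.7]
force: [0.5, -0.2, -0.0]
opening: 0.0681
```

Call:
carry_out --series '[[[-30, 0, 0, 0, 0, 0], [-80, 0, 0, 0, 0, 0], [-130, 0, 0, 0, 0, 0], [-130, 0, 0, 0, 0, 0]]]'

```text
clock: 26.45
tool_pos: [0.5749, 0.0338, 0.3516]
orientation: [66.3, 89.6, 14.6]
force: [0.5, -0.2, 0.3]
opening: 0.0877
```

```bash
python3 - <<'E'
from tgt import *
p,R,o=show()
s=snap("wrist","w15");print("pred knob",proj(s,(.574,.034,.2545)))
c=s["color"][120:260,200:350,::-1].astype(float)
g=np.clip((c/60.)**.6*255,0,255).astype(np.uint8)
g=cv2.resize(g,None,fx=4,fy=4,interpolation=cv2.INTER_CUBIC);cv2.imwrite("pics/c_w15.png",g)
p,R=fkp()
print(rel(p,R,(.42,-.30,.36),down(80)))
E
```

```text
t26.45 p [0.5749 0.0338 0.3516] psi 38.3 xax [ 0.006  0.002 -1.   ] open 0.0877 F [ 0.5 -0.2  0.3] q [ 2.290e+01  7.800e+00 -3.000e-01  1.000e-01 -8.150e+01 -1.645e+02]
pred knob [272.4292066  208.92016436]
[-12.1, -327.7, 166.7, -41.7, 0.1, -0.1]
```

View pics/c_w15.png

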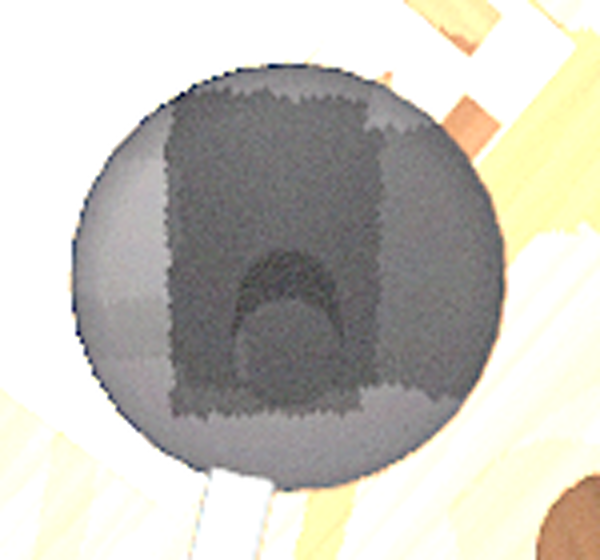

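Call:
carry_out --series '[[[-12, -328, 167, -42, 0, 0], [-12, -328, 167, -42, 0, 0], [-12, -328, 167, -42, 0, 0], [-12, -328, 167, -42, 0, 0], [-12, -328, 167, -42, 0, 0], [-12, -328, 167, -42, 0, 0], [-12, -328, 167, -42, 0, 0], [-12, -328, 167, -42, 0, 0]]]'

```text
clock: 27.5
tool_pos: [0.4189, -0.301, 0.3582]
orientation: [174.0, 89.9, 164.2]
force: [0.3, -0.5, 0.0]
opening: 0.0878
```

```bash
python3 - <<'E'
from tgt import *
p,R,o=show()
s=snap("scene","s16");t=snap("top","t16")
crop(s,215,150,120,110,6,"c_s16");crop(t,235,140,130,115,6,"c_t16")
for nm,c in (("s",s),("t",t)): print(nm,"knobtop",proj(c,(.574,.034,.2545)),"headtop",proj(c,(.574,.034,.2)),"blankctr",proj(c,(.5722,.0377,.048)))
E
```

```text
t27.50 p [ 0.4189 -0.301   0.3582] psi 80.2 xax [-0.003  0.001 -1.   ] open 0.0878 F [ 0.3 -0.5  0. ] q [-13.9   2.   -5.9  -0.  -82.2 -85.9]
s knobtop [286.01975493 187.82818606] headtop [286.11122379 200.85636014] blankctr [286.74264244 232.28191803]
t knobtop [284.35095848 186.36254456] headtop [283.8740872  190.65687338] blankctr [281.52795656 201.13180132]
```

View pics/c_s16.png

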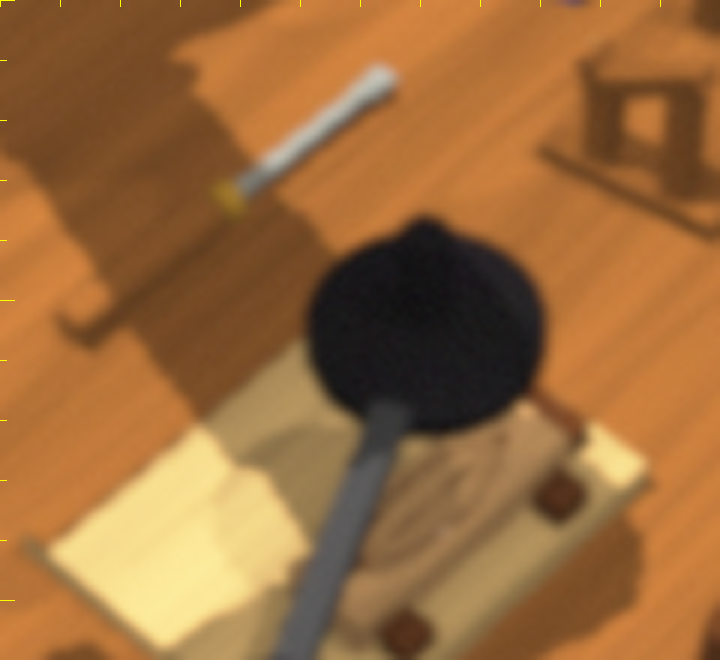

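View pics/c_t16.png

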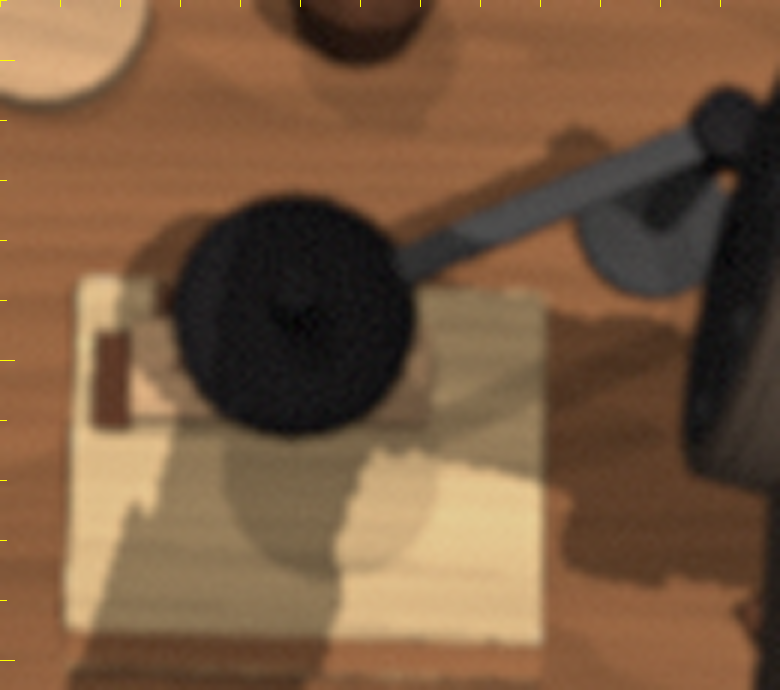

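View pics/t16.png

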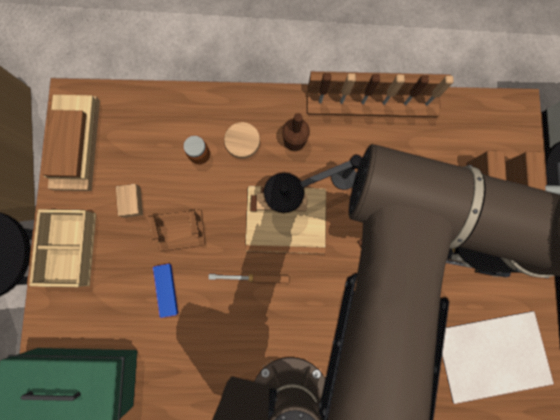

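```bash
python3 -c "
from plant import close_job,get_obs
print(close_job(), get_obs()['clock'])"
```

```text
the job is handed in; nothing more can be done
the job is handed in; nothing more can be done
```

The job is done and handed in at about 27.5 s of the 72 s allowed. I got no verdict, so what follows is from my own checks.

- **Lamp out:** I gripped the knob and swung the arm about 85°, until the head was clear of the board on the robot's right. The knob then stood near (0.488, -0.276), leaving the head's edge about 0.12 m from the board.
- **Blank:** My first straight-on approach to the slope brought joint 3 to its limit; one reading showed -58.3 against -58.28. I backed off and re-planned with the tool leaned 20° along the blank. I then gripped the blank across its width, lowered it flat with the leaf face up, and slid it against the far stops and then the end stop. Contact forces were about 12 N and 11 N, and then I released it.
- **Seating check:** Wrist pictures after the release show no visible gap at either far stop or the end stop; up to about 1 mm could be hidden from view. The blank lies parallel to the board edge, centred near (0.572, 0.038).
- **Lamp back:** I gripped the knob again, swung the arm back and released it at (0.574, 0.034). The last top and wrist pictures agree with that to 1–2 mm.

**Off-centre by 4 mm:** The head sits about 4 mm from the blank's measured centre, along the lamp's arm. By my measurements the blank's centre is about 214 mm from the hinge and the knob only 210 mm, so turning the arm cannot remove it.

**Bystanders:** In the last top picture every other tool it shows is where it was. The robot's arm hid the stone and gouge_b there. Both were in place in the picture taken at about 8 s, and nothing went near them afterwards. The force reading was about zero with the arm clear.

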